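# Fit the air-dryer cartridges and tighten the supply coupling

### The job

Fit every air-dryer cartridge that stands on the bench into a socket of its own on the dryer stand: lugs through the gaps, push down against the spring, a quarter turn clockwise, and let it click up home. Only then run the loose coupling nut at the end of the stand down clockwise with the fingers until it is hand-tight, and tighten it with the spanner up to its stop. Once it is tight, swing the lever of the air valve fully over to open it, and leave the spanner lying flat on the rubber mat; leave the other things on the bench alone.

Things in the scene. Friction and masses are not known exactly. Their poses are not given: they have to be found in the camera images.
- cart0_mid (a point): air-dryer cartridge, 95 mm tall, 0.2 kg (2 or 3 present). From the underside up: heavy brass spigot 42 mm diameter to 31 mm, 3 mm chamfer at the foot; through it at 25 to 31 mm a steel bar 70 x 12 mm whose ends are the two bayonet lugs; white body 48 mm diameter at 31 to 89 mm, to grip; cap to 95 mm. Point: on the axis 47.5 mm above the underside; z up, x along the lugs (both alike)
- cart1_mid (a point): another cartridge like cart0 (may be absent): 95 mm tall, body 48 mm diameter, lug bar 70 mm long along x; point on the axis 47.5 mm above the underside, z up
- cart2_mid (a point): another cartridge like cart0 (may be absent): 95 mm tall, body 48 mm diameter, lug bar 70 mm long along x; point on the axis 47.5 mm above the underside, z up
- stand: fixed dryer stand: steel foot 100 x 460 mm, aluminium block with its top 40 mm above the bench; origin under its centre on the bench, z up, long side along y. Along y it carries three bayonet sockets (y = -165, -50, 65 mm; any cartridge fits any) and, at y = 185 mm, the coupling nut; block 92 mm deep at the sockets, 60 mm at the coupling
- socket0 (a point): mouth of bayonet socket 0, on the bore's axis in the block's top, 40 mm above the bench; axes as the stand's. Bore 45 mm wide; in it a spring plate, 8 mm below the top when free, sinks 16 mm, pushes up with 5 N plus 0.5 N per mm. To fit: lugs along the stand's x (in the gaps), underside then rests 32 mm above the bench; all three sockets are alike; continued at socket1
- socket1 (a point): mouth of socket 1, as socket0. To fit, continued: push down until the underside is about 18 mm above the bench (the plate bottoms at 16), turn 90 degrees clockwise seen from above, to the stops, so that the lugs lie along the stand's y, then let go: the spring lifts it and the lugs click up behind the claws' lips, underside then 24 mm above the bench
- socket2 (a point): mouth of socket 2, as socket0. On the +y and -y side of each bore stands an inverted-L steel claw, 24 mm wide along x; its roof covers 27 to 44 mm from the bore's axis, underside 55 mm and top 61 mm above the bench, with a 4 mm lip hanging from its entry edge (down to 51 mm) and a stop wall at its other edge
- nut_grip (a point): centre of the captive brass hex nut of the supply coupling, 44 mm across flats, 24 mm tall (56 to 80 mm above the bench; a small plug stands 5 mm higher) on a thin vertical pipe. Turns about z; its axes turn with it. With joint nut 2.5 and seat 0 two flats are parallel to the line 15 degrees anticlockwise from the stand's x (others every 60 degrees)
- nut (a joint): turn of the coupling nut by hand, rad, grows clockwise seen from above; starts loose at 0 to 0.4, runs easily and is hand-tight against its seat at 2.5
- seat (a joint): further turn of nut and seat together, rad, clockwise; 0 at the start, stiff (1.2 N m), hard stop at 0.6; the nut's whole angle is nut + seat
- spanner_mid (a point): open-ended steel spanner, 0.3 kg, lying flat, 12 mm thick; handle 22 mm wide. The point is in the handle near the balance point, half-way up (6 mm); x points along the handle to the jaw. The handle runs from 130 mm behind this point to 60 mm ahead; the head is 69 mm wide
- spanner_jaw (a point): centre of the spanner's jaw, 105 mm ahead of the handle point: the nut's axis goes here. Two parallel prongs along x, 47 mm apart inside, each 11 mm wide, reaching 20 mm ahead of this point; the jaw's back wall is 29 mm behind it. It can be lowered over the nut from above. Same axes as the handle point
- mat_mid (a point): middle of the top of a fixed black rubber mat, 220 (x) x 140 (y) x 4 mm, top 4 mm above the bench; axes of the mat
- valve_base: fixed brass block of the air valve, 70 x 50 x 25 mm; origin under its centre, x forward away from the robot. A thin lever stands on it, hinged about y 22 mm above the bench over the origin, 80 mm to a black ball of 26 mm; it swings in the x-z plane
- valve_tip (a point): centre of the ball at the end of the valve's lever, 80 mm from the hinge; turns with the lever
- valve (a joint): angle of the valve's lever, rad: 0 (shut) leans 0.5 rad towards the block's -x, grows as it swings over to +x, 1.0 is fully open; light friction (0.06 N m), stays where it is left; starts at 0 to 0.15
- jar: closed glass jar with a red lid, 66 mm diameter, 85 mm tall; origin under its centre; not part of the job
- cup: blue ceramic cup, 72 mm diameter, 85 mm tall; origin under its centre; not part of the job
- offcut: pine offcut 60 x 30 x 22 mm lying flat; origin under its centre; not part of the job
- tape: roll of paper tape 90 mm diameter, 22 mm tall, lying flat; origin under its centre; not part of the job
- tin: plain steel tin, 70 mm diameter, 60 mm tall; origin under its centre; not part of the job
There are look-alikes about, which are no part of the job. What is shaped like the valve_base but purple is not meant. Leave any purple look-alike of the part that bears cart0_mid alone.

How it is judged:
On the way, in this order (a step that is already met when the one before it is completed fails the run):
1. every cartridge present is clicked home in a socket ((horizontal distance between cart0_mid and socket0 below 0.005 m or horizontal distance between cart0_mid and socket1 below 0.005 m or horizontal distance between cart0_mid and socket2 below 0.005 m) and z of cart0_mid in the frame of stand between 0.068 and 0.0755 m and angle between each of cart0_mid, cart1_mid, cart2_mid's own z axis and vertical below 0.12 rad and angle between the x axis of each of cart0_mid, cart1_mid, cart2_mid and the y axis of stand, either way round below 0.2 rad and (horizontal distance between cart1_mid and socket0 below 0.005 m or horizontal distance between cart1_mid and socket1 below 0.005 m or horizontal distance between cart1_mid and socket2 below 0.005 m) and z of cart1_mid in the frame of stand between 0.068 and 0.0755 m and (horizontal distance between cart2_mid and socket0 below 0.005 m or horizontal distance between cart2_mid and socket1 below 0.005 m or horizontal distance between cart2_mid and socket2 below 0.005 m) and z of cart2_mid in the frame of stand between 0.068 and 0.0755 m), for 0.3 s.
2. the nut is run down hand-tight with the fingers (value of joint nut above 2.4 rad and contact force between the fingers and nut above 0.5 N).
3. the nut is tightened with the spanner (value of joint seat above 0.5 rad and value of joint nut above 2.35 rad and contact force between spanner and nut above 1 N).
4. the air valve is opened (value of joint valve above 0.85 rad), for 0.1 s.
At the end, for the whole second after the job is handed in: every cartridge present clicked home: within 5 mm of a bore's axis, upright, lugs within 0.2 rad of the stand's y, middle 68 to 75.5 mm up; nut above 2.3, seat above 0.45, valve above 0.85 rad; the spanner lies flat and still, its handle point over the mat (all of step 1 and linear speed of each of cart0, cart1, cart2, spanner below 0.02 m/s and value of joint nut above 2.3 rad and value of joint seat above 0.45 rad and value of joint valve above 0.85 rad and x of spanner_mid in the frame of mat_mid between -0.11 and 0.11 m and y of spanner_mid in the frame of mat_mid between -0.07 and 0.07 m and height (world z) of spanner_mid below 0.016 m and angle between spanner_mid's own z axis and vertical below 0.12 rad); the robot touches nothing.
It fails at once if the spanner is used on the nut before it is hand-tight (value of joint nut below 2.2 rad and contact force between spanner and nut above 2 N).
It fails at once if the final tightening is done with the fingers instead of the spanner (value of joint seat above 0.4 rad and contact force between the fingers and nut above 2 N).
It fails at once if another thing on the bench is pushed away or tipped (distance of any of jar, cup, offcut, tape, tin from where it was at the start of the episode above 0.04 m or angle between any of jar, cup, offcut, tape, tin's own z axis and vertical above 0.5 rad).
Of cart0, cart1, cart2 only 2 to 3 are there at a start; the rules pass over those that are not, and their reading is None.
At some moment in a run one of cart0, cart1, cart2, spanner may be knocked a few centimetres aside while the robot is not near it.
It also fails if it takes over 208 s, if anything falls off the work surface, if the arm or the gripper's body presses on something with over 40 N, if the wrist force passes 120 N, or if a joint passes its speed limit or range.

### The arm

A 6-joint arm with a two-finger parallel gripper is mounted at the origin on the work surface. World frame = base frame: x ahead of the robot, y to its left, z up, the work surface at z = 0. Lengths are in m, angles in rad, forces in N, time in s.
With the tool pointing down it reaches from about 0.35 to 0.775 m from the base axis. Payload 5.5 kg.
Tool frame: the origin (TCP) lies at the very end of the fingers, on their centre line; the grasp point (between the pads) lies 19 mm behind it; z points along the fingers, y is the line along which they close (so a half turn about z gives the same grasp; the last joint's range is limited). The gripper opens to 85 mm and grips with 20 to 120 N. Pads are 22 mm wide; open, the fingers measure 114 mm over their backs; the gripper's body (76 mm by 85 mm) begins 54 mm behind the grasp point. The pads swing forward as they close: fully open they stand 13 mm farther back than shut.
Start: joints at [-1.292, 0.313, 0.046, 1.304, 0, 1.431], TCP at [0.234, -0.525, 0.231] pointing down, gripper open.
Joint ranges: [-2.76, 2.76], [-0.86, 1.69], [-1.03, 1.26], [-2.2, 2.34], [-1.47, 1.5], [-3.14, 3.14]. Speed limits (rad/s): [2.57, 2.57, 3.14, 3.14, 3.14, 3.14].

### API

Orientations are given as a unit quaternion [w, x, y, z].
In Python, from workcell import env gives the robot as it stands. The module is installed in compiled form; this text tells all that it offers.
- The arm moves only by the tool jog_arm, never from a script. Its argument "rows" is a list of rows, each a list of 6 numbers: the shift along the world's x, y, z in units of 40 mm (1.0 is 40 mm), then the turn, a rotation vector about the world's x, y, z in units of 6 degrees (1.0 is 6 degrees). In form: [[x, y, z, wx, wy, wz], ...]. A call has 1 to 12 rows; each row is the pose to reach, as a shift and turn from the pose commanded when the call began; what a row does not reach only later rows make up. A row lasts 1/12 s, in which the tool goes at most 41.7 mm and 7.16 degrees, less where a joint would pass 70% of its speed; a pose out of reach is approached as far as the arm can. A call with a gripper value outside its range is refused whole. "jaw" is the gripper command: -1 is fully open, 1 is shut, values between are in proportion, set as the call begins (left out, the last holds). The fingers move at their own pace and stop on an object; "force" is the grip in N (left out, the last holds). Time passes only in rows, so rows that repeat a pose let the fingers close. It gives the time, the measured TCP pose, the force, the opening and the grip force at its end, in the units of the state.
- env.get_state(): the state, without advancing time (a new reading comes with each control period).
- env.read_camera(name): name is "scene" or "side" or "wrist"; returns a dict with "pixels" (400x640x3 uint8, red, green, blue), "mtx" (3x3 intrinsics, pixels), "cam_to_world" (4x4, takes a point from camera to world coordinates). Camera axes: x right, y up, looking along -z (the intrinsics and any distortion apply to the point x, -y, -z); pixel columns grow to the right and rows downward; lengths in m; the calibration is good to about 2 mm. A picture is of the moment at which its call begins. There is no depth.
- env.hand_in(): hands the job in; it is judged then, once.
The state is a dict: "clock": time; "joint_pos": joint angles; "qvel": joint speeds; "tau": joint torques, N m; "tcp_pos": TCP position; "orientation": TCP orientation; "wrist_force": force on the tool from outside, world axes, zero at the start; "ft_torque": the same for the moment, N m; "finger_gap": finger opening in m; "grip_force": force on a finger pad.
Only numpy, scipy, OpenCV 4.12 (cv2) and the standard library are available. Lean on these libraries where they do the work, as an engineer would, in place of code of your own. Each camera call takes 0.05 s, during which the arm holds its last target. There are 200 camera calls.

## Working session

There is one attempt and no reset: what is moved stays moved. The work goes in short steps, Python scripts to look and compute and a tool call to move; the robot and the scene stay as the last step left them, time stands still between calls to the robot, and variables do not carry over. Pictures are saved under pics/ and viewed, at most 14 in all, crops included, and the job is handed in when it is done.

Besides the shell and the picture viewer there is one more tool, called after "Emit:" in YAML: its name, and indented under it one key for each argument. jog_arm: Moves the arm, as the interface text tells. Its arguments: {"type":"object","properties":{"rows":{"type":"array","items":{"type":"array","items":{"type":"number"}}},"jaw":{"type":"number"},"force":{"type":"number"}},"required":["rows"]}

```bash
mkdir -p pics
cat > h.py <<'E'
import numpy as np, cv2
from workcell import env
def cam(n,save=None):
    c=env.read_camera(n); 
    if save: cv2.imwrite(f'pics/{save}.png',c['pixels'][:,:,::-1])
    return c
def ray(c,u,v):
    K=np.array(c['mtx']);T=np.array(c['cam_to_world'])
    d=np.linalg.inv(K)@np.array([u,v,1.]); d=np.array([d[0],-d[1],-d[2]])
    return T[:3,3],T[:3,:3]@d
def onz(c,u,v,z):
    o,d=ray(c,u,v); return o+d*(z-o[2])/d[2]
def proj(c,P):
    K=np.array(c['mtx']);T=np.array(c['cam_to_world'])
    p=T[:3,:3].T@(np.array(P)-T[:3,3]); q=K@np.array([p[0],-p[1],-p[2]]); return q[:2]/q[2]
def tri(c1,p1,c2,p2):
    o1,d1=ray(c1,*p1);o2,d2=ray(c2,*p2)
    A=np.stack([d1,-d2],1);s=np.linalg.lstsq(A,o2-o1,rcond=None)[0]
    a=o1+s[0]*d1;b=o2+s[1]*d2; return (a+b)/2,np.linalg.norm(a-b)
def mask(c,lo,hi):
    return cv2.inRange(cv2.cvtColor(c['pixels'],cv2.COLOR_RGB2HSV),lo,hi)
E
python3 - <<'E'
from h import *
for n in ('scene','side'):
    c=cam(n,n+'0'); print(n,np.round(c['mtx'],1).tolist(),np.round(c['cam_to_world'],3).tolist(),[k for k in c])
c=cam('wrist','wrist0')
print(env.get_state())
E
```

```text
scene [[371.3, 0.0, 320.3], [0.0, 371.3, 196.1], [0.0, 0.0, 1.0]] [[-0.239, -0.513, 0.824, 1.53], [0.971, -0.131, 0.2, 0.27], [0.005, 0.848, 0.53, 0.709], [0.0, 0.0, 0.0, 1.0]] ['pixels', 'mtx', 'cam_to_world']
side [[448.8, 0.0, 311.9], [0.0, 448.8, 204.0], [0.0, 0.0, 1.0]] [[-0.985, 0.117, -0.129, 0.389], [-0.173, -0.552, 0.816, 1.052], [0.024, 0.825, 0.564, 0.782], [0.0, 0.0, 0.0, 1.0]] ['pixels', 'mtx', 'cam_to_world']
{'clock': 0.15, 'joint_pos': array([-1.29157350e+00,  3.13840325e-01,  4.52742463e-02,  1.30357191e+00,
       -6.94422609e-06,  1.43116876e+00]), 'qvel': array([ 0.00125984, -0.00105471,  0.00216451, -0.00020387, -0.00173954,
        0.00030317]), 'tau': array([ 1.30744233e-03, -4.81065738e+01,  2.98815697e+01,  1.38858415e-02,
       -1.30750063e-04, -6.48679404e-06]), 'tcp_pos': array([ 0.23373489, -0.52496321,  0.23062066]), 'orientation': array([-6.68955193e-04,  9.78150356e-01,  2.07897645e-01, -5.02480435e-05]), 'wrist_force': array([ 0.01521576,  0.31687163, -0.32858026]), 'ft_torque': array([ 0.04464056,  0.0044313 , -0.05454288]), 'grip_force': 0.0, 'finger_gap': 0.08518538022975973}
```

View pics/scene0.png

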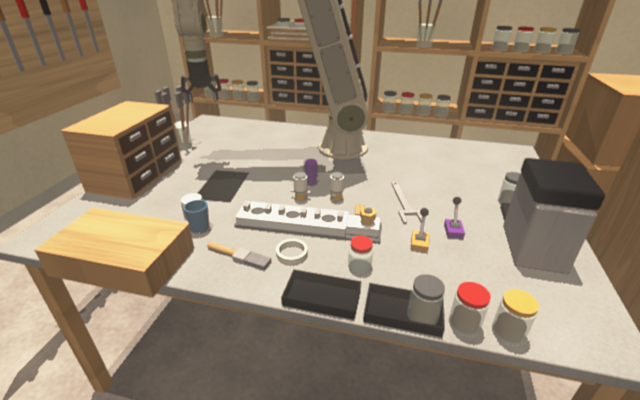

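View pics/side0.png

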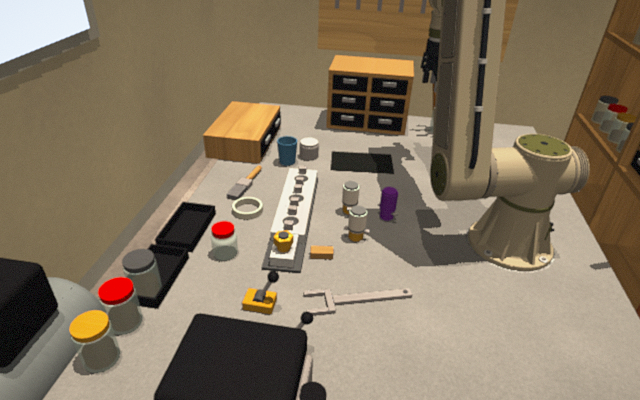

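Scene view: white cartridges stand at (300,187) and (337,185), with a purple look-alike at (311,172). The brass valve is at (421,240), with a purple look-alike at (455,228). The spanner is at (400,200), the nut at (368,214) and the mat at (223,186). I'll enlarge both views to confirm.

Run:
```python
import cv2,numpy as np
a=cv2.imread('pics/scene0.png')[155:255,225:475];b=cv2.imread('pics/side0.png')[150:320,235:425]
cv2.imwrite('pics/a.png',cv2.resize(a,None,fx=3.2,fy=3.2,interpolation=cv2.INTER_CUBIC))
cv2.imwrite('pics/b.png',cv2.resize(b,None,fx=3.5,fy=3.5,interpolation=cv2.INTER_CUBIC))
```

```text
(no output)
```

View pics/a.png

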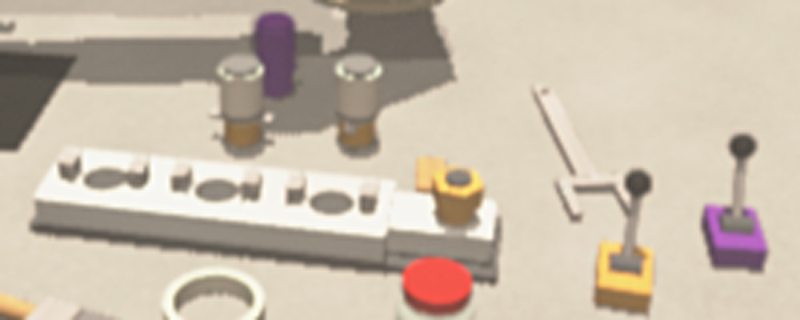

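View pics/b.png

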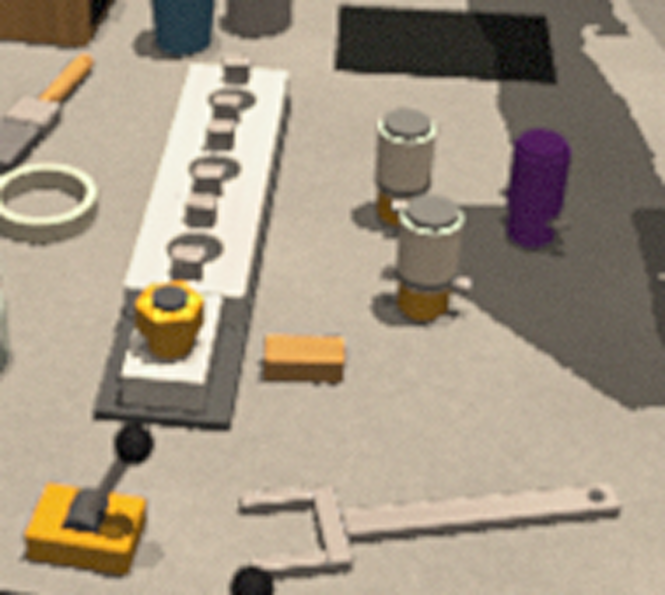

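Run:
```python
from h import *
S=cam('scene');D=cam('side')
f=lambda p:(p[0]/3.2+225,p[1]/3.2+155); g=lambda p:(p[0]/3.5+235,p[1]/3.5+150)
def two(n,p,q,z):
    p=f(p);q=g(q);t,e=tri(S,p,D,q);print(n,np.round(t,4),'err',round(e,4),'sc',np.round(onz(S,*p,z)[:2],4),'si',np.round(onz(D,*q,z)[:2],4))
two('A',(240,66),(408,122),.095)
two('B',(358,68),(437,212),.095)
two('purp',(275,22),(541,140),.095)
two('s0',(105,178),(232,100),.04);two('s1',(217,190),(215,170),.04);two('s2',(331,202),(194,248),.04)
two('nut',(459,178),(170,298),.085)
two('hole',(542,92),(597,496),.012)
two('ball',(638,183),(133,443),.09)
for n,q,z in [('tip1',(241,503),.012),('tip2',(250,573),.012),('back1',(322,492),.012),('back2',(345,568),.012)]: print(n,np.round(onz(D,*g(q),z),4))
for q in [(340,8),(545,14),(553,80),(336,70)]: print('mat',np.round(onz(D,*g(q),.004),4))
for q in [(265,350),(345,350)]: print('offcut',np.round(onz(D,*g(q),.022),4))
for q in [(55,486),(146,498),(30,535),(130,545)]: print('valve',np.round(onz(D,*g(q),.025),4))
```

```text
A [ 0.4518 -0.0658  0.0903] err 0.0042 sc [ 0.4636 -0.0613] si [ 0.4509 -0.0619]
B [0.4173 0.0567 0.0871] err 0.0061 sc [0.4366 0.0619] si [0.4161 0.0631]
purp [ 0.342  -0.0566  0.0918] err 0.0062 sc [ 0.3538 -0.0521] si [ 0.3411 -0.0571]
s0 [ 0.6183 -0.1584  0.037 ] err 0.0018 sc [ 0.6236 -0.1556] si [ 0.6173 -0.1551]
s1 [ 0.6105 -0.0432  0.0365] err 0.0013 sc [ 0.6161 -0.041 ] si [ 0.6094 -0.0392]
s2 [0.6041 0.071  0.0375] err 0.0012 sc [0.6083 0.0723] si [0.6033 0.0734]
nut [0.5958 0.1916 0.0811] err 0.0023 sc [0.6032 0.1929] si [0.5944 0.1947]
hole [0.2832 0.2538 0.0076] err 0.0016 sc [0.2922 0.2544] si [0.2834 0.2573]
ball [0.5821 0.3535 0.0935] err 0.002 sc [0.5781 0.3546] si [0.5828 0.3487]
tip1 [0.5197 0.3111 0.012 ]
tip2 [0.5025 0.3703 0.012 ]
back1 [0.4677 0.2903 0.012 ]
back2 [0.4434 0.3543 0.012 ]
mat [ 0.5528 -0.4224  0.004 ]
mat [ 0.3384 -0.4563  0.004 ]
mat [ 0.3266 -0.318   0.004 ]
mat [ 0.5389 -0.2917  0.004 ]
offcut [0.5297 0.1637 0.022 ]
offcut [0.4711 0.1517 0.022 ]
valve [0.6418 0.3327 0.025 ]
valve [0.5799 0.3315 0.025 ]
valve [0.6452 0.3779 0.025 ]
valve [0.5802 0.3737 0.025 ]
```

Both views agree on two brass-and-white cartridges, A (300,176) and B (337,176) in scene. The purple ones are excluded by colour, and I see no third cartridge. The measured socket spacing (about 115 mm) and the mat size match the given values. I'm moving over A to look with the wrist camera.

Emit:
jog_arm:
  rows:
    - [5,11,1.5,0,0,13]
    - [5,11,1.5,0,0,13]
    - [5,11,1.5,0,0,13]
    - [5,11,1.5,0,0,13]
    - [5,11,1.5,0,0,13]
    - [5,11,1.5,0,0,13]
    - [5,11,1.5,0,0,13]
    - [5,11,1.5,0,0,13]
    - [5,11,1.5,0,0,13]
    - [5,11,1.5,0,0,13]
    - [5,11,1.5,0,0,13]
    - [5,11,1.5,0,0,13]

```text
clock: 1.25
tcp_pos: [0.4345, -0.0824, 0.292]
orientation: [0.0, 0.627, 0.779, 0.001]
wrist_force: [-0.1, -1.1, 0.5]
finger_gap: 0.0855
grip_force: 0.0
```

```bash
cat >> h.py <<'E'
def st():
    s=env.get_state(); w,x,y,z=s['orientation']
    from scipy.spatial.transform import Rotation as R
    M=R.from_quat([x,y,z,w]).as_matrix()
    print('t',round(s['clock'],2),'tcp',np.round(s['tcp_pos'],4),'xang',round(np.degrees(np.arctan2(M[1,0],M[0,0])),1),'tilt',np.round(M[:2,2],4),'F',np.round(s['wrist_force'],1),'gap',round(s['finger_gap'],4),'q6',round(s['joint_pos'][5],2)); return s,M
E
python3 - <<'E'
from h import *
st()
c=cam('wrist','w1'); print(np.round(c['cam_to_world'],3).tolist(),np.round(c['mtx'],0).tolist())
E
```

```text
t 1.25 tcp [ 0.4345 -0.0824  0.292 ] xang 102.4 tilt [0.0013 0.0003] F [-0.1 -1.1  0.5] gap 0.0855 q6 0.99
[[0.977, -0.202, -0.07, 0.416], [0.214, 0.925, 0.315, -0.001], [0.001, -0.323, 0.946, 0.434], [0.0, 0.0, 0.0, 1.0]] [[302.0, 0.0, 322.0], [0.0, 302.0, 196.0], [0.0, 0.0, 1.0]]
```

View pics/w1.png

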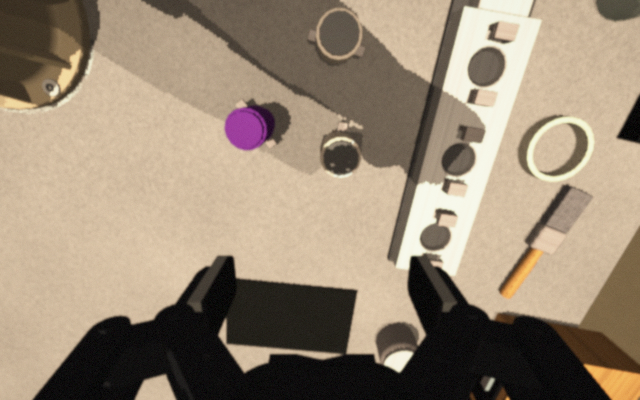

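The wrist view shows cart A's cap at (341,157) with a lug at (343,123). Cart B's cap is at (340,34) with lugs at (311,36) and (363,56). The bores are at (487,66), (459,158) and (435,237), and the purple look-alike is at (248,128).

Run:
```python
from h import *
c=cam('wrist')
px=c['pixels'];g=cv2.cvtColor(px,cv2.COLOR_RGB2GRAY)
b=[]
for (u,v) in [(487,66),(459,158),(435,237)]:
    m=(g[v-26:v+27,u-30:u+31]<130).astype(np.uint8)
    n,l,s,ce=cv2.connectedComponentsWithStats(m); k=l[26,30]; p=ce[k]+[u-30,v-26]
    P=onz(c,*p,.04);b.append(P);print('bore',p.round(1),s[k][4],s[k][:4],P.round(4))
d=b[0]-b[2];print('len',np.linalg.norm(d),'yaw',np.degrees(np.arctan2(-d[0],d[1])))
for n,u,v in [('A',341,157),('B',340,34)]: print(n,onz(c,u,v,.095).round(4))
for n,u,v in [('Al',343,122),('Bl',311,36),('Br',363,57)]: print(n,onz(c,u,v,.028).round(4))
big=cv2.resize(px[0:190,280:400,::-1],None,fx=3,fy=3,interpolation=cv2.INTER_CUBIC)
cv2.imwrite('pics/w1c.png',big)
```

```text
bore [483.   68.9] 1064 [ 9 10 35 39] [0.6027 0.0713 0.04  ]
bore [457.8 154.7] 1159 [ 9  0 43 45] [ 0.61   -0.0341  0.04  ]
bore [433.9 234.8] 679 [13  0 35 41] [ 0.6177 -0.1519  0.04  ]
len 0.2236347578796738 yaw 3.8513635317298274
A [ 0.4542 -0.0599  0.095 ]
B [0.4241 0.0613 0.095 ]
Al [ 0.4533 -0.0264  0.028 ]
Bl [0.3919 0.0634 0.028 ]
Br [0.4589 0.0545 0.028 ]
```

View pics/w1c.png

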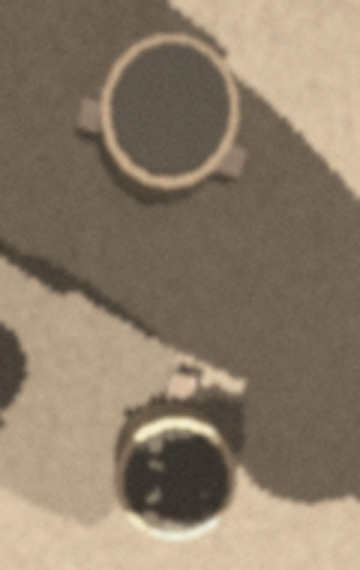

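Emit:
jog_arm:
  rows:
    - [0.8,-1.5,-2,0,0,0]
    - [0.8,-1.5,-2,0,0,0]
    - [0.8,-1.5,-2,0,0,0]
    - [0.8,-1.5,-2,0,0,0]

```text
clock: 1.68
tcp_pos: [0.4647, -0.1469, 0.207]
orientation: [-0.003, 0.63, 0.776, -0.001]
wrist_force: [-0.4, 0.5, 0.1]
finger_gap: 0.0856
grip_force: 0.0
```

Run:
```python
from h import *
st(); c=cam('wrist','w2'); u,v=proj(c,[.4535,-.06,.05]).astype(int); print(u,v)
cv2.imwrite('pics/w2c.png',cv2.resize(c['pixels'][max(v-90,0):v+90,u-110:u+110,::-1],None,fx=3,fy=3,interpolation=cv2.INTER_CUBIC)); print(max(v-90,0),u-110)
```

```text
t 1.68 tcp [ 0.4647 -0.1469  0.207 ] xang 101.8 tilt [-0.0055  0.002 ] F [-0.4  0.5  0.1] gap 0.0856 q6 0.89
330 89
0 220
```

View pics/w2c.png

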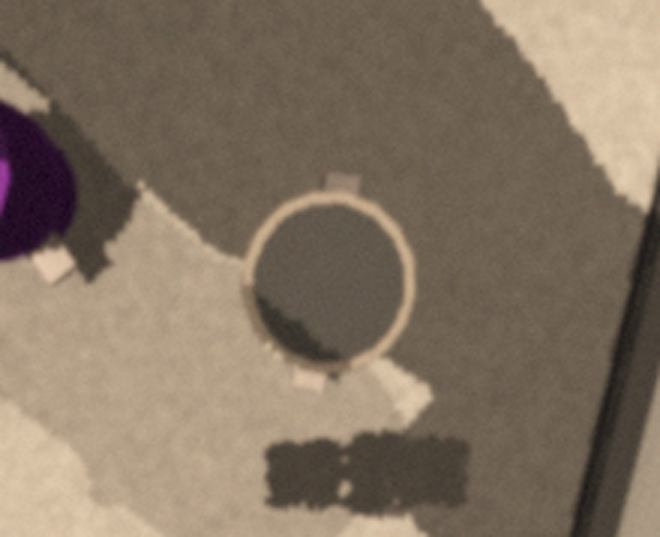

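A's lug ends are at crop (344,175) and (308,388), and its cap centre is at (331,281).

Run:
```python
from h import *
s,M=st(); c=cam('wrist')
f=lambda p:(p[0]/3+220,p[1]/3)
a=onz(c,*f((344,175)),.031);b=onz(c,*f((308,388)),.031)
print('A',onz(c,*f((331,281)),.095).round(4),'lugs',a.round(4),b.round(4),'mid',((a+b)/2).round(4),'len',np.linalg.norm(a-b).round(4),'ang',np.degrees(np.arctan2(*(a-b)[1::-1])))
# B from first wrist view: recompute with saved pose is gone -> use current view if visible
print(proj(c,[.424,.061,.095]), (c['cam_to_world'][:3,3]).round(3))
D=cam('side');S=cam('scene')
```

```text
t 1.73 tcp [ 0.4645 -0.146   0.2091] xang 101.9 tilt [-0.0044  0.0021] F [-0.3  1.  -0.3] gap 0.0855 q6 0.89
A [ 0.4531 -0.063   0.095 ] lugs [ 0.4517 -0.0301  0.031 ] [ 0.4542 -0.0986  0.031 ] mid [ 0.453  -0.0644  0.031 ] len 0.0685 ang 92.14202696102835
[ 327.62089056 -107.771517  ] [ 0.447 -0.064  0.351]
```

Emit:
jog_arm:
  rows:
    - [-0.32,2.04,-0.8,0,0,-1.6]
    - [-0.32,2.04,-0.8,0,0,-1.6]
    - [-0.32,2.04,-0.8,0,0,-1.6]
    - [-0.32,2.04,-1.6,0,0,-1.6]
    - [-0.32,2.04,-2.4,0,0,-1.6]
    - [-0.32,2.04,-3.2,0,0,-1.6]
    - [-0.32,2.04,-4.1,0,0,-1.6]
    - [-0.32,2.04,-4.1,0,0,-1.6]
    - [-0.32,2.04,-4.1,0,0,-1.6]
    - [-0.32,2.04,-4.1,0,0,-1.6]
  jaw: -1

```text
clock: 2.72
tcp_pos: [0.4544, -0.064, 0.0495]
orientation: [0.001, 0.692, 0.722, 0.001]
wrist_force: [-0.2, -1.1, 0.4]
finger_gap: 0.0852
grip_force: 0.0
```

Emit:
jog_arm:
  rows:
    - [0,0,0,0,0,0]
    - [0,0,0,0,0,0]
    - [0,0,0,0,0,0]
    - [0,0,0,0,0,0]
    - [0,0,0,0,0,0]
    - [0,0,0,0,0,0]
    - [0,0,0,0,0,0]
    - [0,0,0,0,0,0]
  jaw: 1
  force: 60

```text
clock: 3.38
tcp_pos: [0.4541, -0.0642, 0.0491]
orientation: [0.001, 0.692, 0.722, 0.001]
wrist_force: [-2.4, 0.4, 8.8]
finger_gap: 0.0469
grip_force: 60.2
```

Emit:
jog_arm:
  rows:
    - [0,0,1,0,0,0]
    - [0,0,2,0,0,0]
    - [0,0,3,0,0,0]
    - [0,0,4.2,0,0,0]
    - [1,-1,4.2,0,0,0]
    - [2,-2,4.2,0,0,0]
    - [2.9,-2.9,4.2,0,0,0]
    - [2.9,-2.9,4.2,0,0,0]
    - [2.9,-2.9,4.2,0,0,0]
    - [2.9,-2.9,4.2,0,0,0]
    - [2.9,-2.9,4.2,0,0,0]
    - [2.9,-2.9,4.2,0,0,0]

```text
clock: 4.38
tcp_pos: [0.5681, -0.1789, 0.2154]
orientation: [-0.001, 0.692, 0.722, -0.0]
wrist_force: [-0.7, -0.1, -2.1]
finger_gap: 0.047
grip_force: 63.3
```

Run:
```python
from h import *
st(); c=cam('wrist','w3')
```

```text
t 4.38 tcp [ 0.5681 -0.1789  0.2154] xang 92.4 tilt [-0.0009  0.0006] F [-0.7 -0.1 -2.1] gap 0.047 q6 1.09
```

View pics/w3.png

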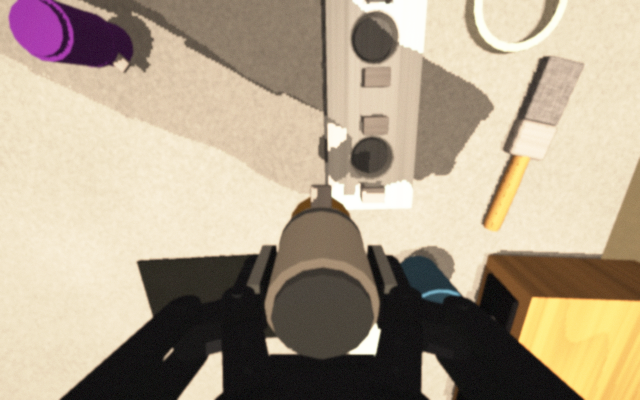

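Run:
```python
from h import *
s,M=st(); c=cam('wrist'); g=cv2.GaussianBlur(cv2.cvtColor(c['pixels'],cv2.COLOR_RGB2GRAY),(3,3),0)
for u,v in [(375,37),(372,157)]:
  for th in (60,75):
    m=(g<th).astype(np.uint8); m[185:]=0
    n,l,s_,ce=cv2.connectedComponentsWithStats(m); k=l[v,u]; x,y,w,h,a=s_[k]
    cn=max(cv2.findContours((l==k).astype(np.uint8),0,1)[0],key=len); e=cv2.fitEllipse(cn)
    print(th,(x,y,w,h,a),'ell',np.round(e[0],1),np.round(e[1],1),onz(c,*e[0],.04).round(4),'L',onz(c,x,v,.04).round(4)[:2],'R',onz(c,x+w,v,.04).round(4)[:2],'T',onz(c,u,y,.04).round(4)[:2],'B',onz(c,u,y+h,.04).round(4)[:2])
z=s['tcp_pos'][2]-.0491+.031
for p in [(321,185),(321,196)]: print('lug',onz(c,*p,z).round(4))
```

```text
t 4.43 tcp [ 0.5682 -0.1788  0.2158] xang 92.4 tilt [-0.0002  0.0002] F [-0.8  0.5 -1.4] gap 0.0466 q6 1.09
60 (np.int32(0), np.int32(0), np.int32(640), np.int32(400), np.int32(252623)) ell [319.5 199.5] [459.9 782.2] [ 0.5662 -0.2075  0.04  ] L [ 0.2593 -0.0582] R [ 0.8609 -0.0328] T [ 0.6089 -0.0133] B [ 0.6584 -0.5103]
75 (np.int32(352), np.int32(19), np.int32(38), np.int32(43), np.int32(783)) ell [369.5  41.8] [33.  42.2] [ 0.6071 -0.0475  0.04  ] L [ 0.5903 -0.0442] R [ 0.626  -0.0427] T [ 0.6104 -0.0284] B [ 0.614  -0.0648]
60 (np.int32(0), np.int32(0), np.int32(640), np.int32(400), np.int32(252623)) ell [319.5 199.5] [459.9 782.2] [ 0.5662 -0.2075  0.04  ] L [ 0.2249 -0.174 ] R [ 0.9045 -0.1452] T [ 0.6062 -0.0134] B [ 0.654  -0.5105]
75 (np.int32(0), np.int32(0), np.int32(640), np.int32(400), np.int32(250616)) ell [317.4 203.6] [445.5 803.4] [ 0.5641 -0.2124  0.04  ] L [ 0.2249 -0.174 ] R [ 0.9045 -0.1452] T [ 0.6062 -0.0134] B [ 0.654  -0.5105]
lug [ 0.5655 -0.1433  0.1977]
lug [ 0.5658 -0.1497  0.1977]
```

Run:
```python
from h import *
c=cam('wrist'); g=cv2.GaussianBlur(cv2.cvtColor(c['pixels'],cv2.COLOR_RGB2GRAY),(3,3),0)
print('r37',list(map(int,g[37,344:406:2])));print('c375',list(map(int,g[0:80:2,375])))
print('r157',list(map(int,g[157,340:402:2])));print('c371',list(map(int,g[104:204:2,371])))
for r in (145,165,170): print(r,list(map(int,g[r,340:402:2])))
# claw tops s0: expected pixels
y=np.array([-np.sin(.066),np.cos(.066),0]);x=np.array([np.cos(.066),np.sin(.066),0])
for B in ([.6175,-.1555,.04],[.6105,-.0405,.04]):
  B=np.array(B); print([proj(c,B+k).round(0).tolist() for k in (22.5e-3*x,-22.5e-3*x,22.5e-3*y,-22.5e-3*y, .027*y+[0,0,.021],-.044*y+[0,0,.021])])
```

```text
r37 [192, 191, 189, 139, 63, 56, 72, 77, 74, 74, 74, 74, 75, 76, 75, 73, 73, 75, 70, 70, 74, 75, 74, 78, 100, 118, 139, 220, 251, 254, 254]
c375 [152, 215, 251, 254, 251, 217, 129, 98, 104, 124, 115, 83, 76, 74, 73, 73, 74, 75, 73, 72, 73, 75, 75, 75, 75, 76, 74, 75, 75, 71, 64, 94, 164, 186, 165, 166, 170, 167, 166, 168]
r157 [138, 138, 135, 142, 148, 100, 49, 49, 49, 49, 46, 47, 48, 50, 57, 72, 73, 76, 73, 74, 73, 74, 74, 78, 89, 101, 148, 191, 199, 198, 195]
c371 [214, 214, 214, 214, 207, 173, 130, 157, 171, 171, 168, 165, 166, 168, 163, 156, 119, 65, 68, 75, 75, 75, 74, 74, 72, 73, 74, 72, 73, 73, 71, 72, 73, 74, 83, 100, 113, 152, 188, 171, 137, 117, 129, 154, 184, 235, 245, 246, 246, 250]
145 [155, 137, 134, 138, 140, 153, 178, 133, 70, 64, 73, 75, 74, 76, 77, 76, 75, 77, 74, 72, 75, 69, 67, 88, 124, 172, 201, 204, 200, 199, 196]
165 [139, 136, 135, 137, 137, 121, 83, 57, 49, 46, 46, 47, 48, 51, 61, 72, 72, 73, 70, 73, 76, 77, 87, 96, 110, 151, 193, 201, 199, 195, 193]
170 [136, 135, 135, 139, 142, 138, 130, 113, 96, 84, 71, 60, 53, 51, 55, 69, 75, 76, 80, 90, 96, 100, 110, 139, 178, 199, 203, 201, 199, 194, 192]
[[391.0, 155.0], [348.0, 156.0], [370.0, 134.0], [369.0, 176.0], [374.0, 132.0], [371.0, 201.0]]
[[398.0, 33.0], [350.0, 34.0], [374.0, 6.0], [373.0, 60.0], [379.0, -7.0], [376.0, 83.0]]
```

Emit:
jog_arm:
  rows:
    - [0.6,0.3,0,0,0,1.2]
    - [1.25,0.56,0,0,0,2.4]
    - [1.25,0.56,0,0,0,3.6]
    - [1.25,0.56,0,0,0,4.8]
    - [1.25,0.56,0,0,0,6]
    - [1.25,0.56,0,0,0,7.2]
    - [1.25,0.56,0,0,0,8.4]
    - [1.25,0.56,0,0,0,9.6]
    - [1.25,0.56,0,0,0,10.8]
    - [1.25,0.56,0,0,0,12]
    - [1.25,0.56,0,0,0,13.2]
    - [1.25,0.56,0,0,0,14.4]

```text
clock: 5.53
tcp_pos: [0.6186, -0.1566, 0.2161]
orientation: [0.0, 0.011, 1.0, -0.0]
wrist_force: [-0.5, 0.2, -1.9]
finger_gap: 0.0468
grip_force: 63.7
```

Emit:
jog_arm:
  rows:
    - [0,0,-0.8,0,0,0.8]
    - [0,0,-1.6,0,0,0.8]
    - [0,0,-2.4,0,0,0.8]
    - [0,0,-2.6,0,0,0.8]
    - [0,0,-2.6,0,0,0.8]
    - [0,0,-2.6,0,0,0.8]

```text
clock: 6.03
tcp_pos: [0.6191, -0.1571, 0.1125]
orientation: [0.0, -0.028, 1.0, -0.0]
wrist_force: [0.3, -0.6, -1.3]
finger_gap: 0.0471
grip_force: 63.7
```

Run:
```python
from h import *
st(); D=cam('side','d1');S=cam('scene','s1')
a=cv2.resize(S['pixels'][150:240,225:345,::-1],(480,360),interpolation=cv2.INTER_CUBIC);b=cv2.resize(D['pixels'][120:240,260:340,::-1],(240,360),interpolation=cv2.INTER_CUBIC)
cv2.imwrite('pics/v1.png',np.hstack([a,b]))
```

```text
t 6.03 tcp [ 0.6191 -0.1571  0.1125] xang -176.8 tilt [ 0.0004 -0.0001] F [ 0.3 -0.6 -1.3] gap 0.0471 q6 -0.43
```

View pics/v1.png

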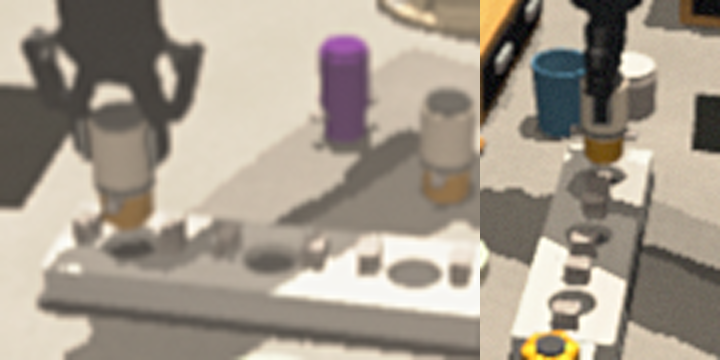

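Emit:
jog_arm:
  rows:
    - [0,0,-0.2,0,0,0]
    - [0,0,-0.4,0,0,0]
    - [0,0,-0.5,0,0,0]
    - [0,0,-0.6,0,0,0]
    - [0,0,-0.6,0,0,0]
    - [0,0,-0.6,0,0,0]

```text
clock: 6.63
tcp_pos: [0.6187, -0.1572, 0.0868]
orientation: [-0.0, -0.027, 1.0, 0.0]
wrist_force: [0.1, 0.4, -2.9]
finger_gap: 0.0468
grip_force: 63.7
```

```bash
python3 -c "
from h import *
st()"
```

```text
t 6.63 tcp [ 0.6187 -0.1572  0.0868] xang -176.9 tilt [-0.001   0.0005] F [ 0.1  0.4 -2.9] gap 0.0468 q6 -0.43
```

Emit:
jog_arm:
  rows:
    - [0,0,-0.1,0,0,0]
    - [0,0,-0.2,0,0,0]
    - [0,0,-0.3,0,0,0]
    - [0,0,-0.4,0,0,0]
    - [0,0,-0.5,0,0,0]
    - [0,0,-0.5,0,0,0]
    - [0,0,-0.5,0,0,0]

```text
clock: 7.22
tcp_pos: [0.6198, -0.1576, 0.0688]
orientation: [0.001, -0.027, 1.0, -0.0]
wrist_force: [-1.5, -0.3, 8.5]
finger_gap: 0.047
grip_force: 64.5
```

Emit:
jog_arm:
  rows:
    - [0,0,-0.06,0,0,0]
    - [0,0,-0.06,0,0,-1]
    - [0,0,-0.06,0,0,-2]
    - [0,0,-0.06,0,0,-3]
    - [0,0,-0.06,0,0,-4]
    - [0,0,-0.06,0,0,-5]
    - [0,0,-0.06,0,0,-6]

```text
clock: 7.8
tcp_pos: [0.6203, -0.1576, 0.067]
orientation: [0.002, 0.285, 0.958, 0.0]
wrist_force: [-2.2, 0.9, 9.8]
finger_gap: 0.0464
grip_force: 64.8
```

```bash
python3 -c "
from h import *
s,M=st();print(s['ft_torque'])"
```

```text
t 7.8 tcp [ 0.6203 -0.1576  0.067 ] xang 146.9 tilt [ 0.0035 -0.0008] F [-2.2  0.9  9.8] gap 0.0464 q6 0.2
[0.40302038 0.25084529 0.08897861]
```

Emit:
jog_arm:
  rows:
    - [0,0,-0.02,0,0,-1]
    - [0,0,-0.02,0,0,-2]
    - [0,0,-0.02,0,0,-3]
    - [0,0,-0.02,0,0,-4]
    - [0,0,-0.02,0,0,-5]
    - [0,0,-0.02,0,0,-6]
    - [0,0,-0.02,0,0,-7]
    - [0,0,-0.02,0,0,-8]
    - [0,0,-0.02,0,0,-8.8]
    - [0,0,-0.02,0,0,-8.8]
    - [0,0,-0.02,0,0,-8.8]

```text
clock: 8.72
tcp_pos: [0.6213, -0.1578, 0.0667]
orientation: [0.003, 0.68, 0.733, 0.001]
wrist_force: [-0.2, 0.9, 10.2]
finger_gap: 0.0468
grip_force: 64.7
```

```bash
python3 -c "
from h import *
s,M=st();print(s['ft_torque'])"
```

```text
t 8.72 tcp [ 0.6213 -0.1578  0.0667] xang 94.3 tilt [ 0.0056 -0.0014] F [-0.2  0.9 10.2] gap 0.0468 q6 1.12
[ 0.25836314 -0.13973791 -0.10447046]
```

Emit:
jog_arm:
  rows:
    - [0,0,0,0,0,-0.3]
    - [0,0,0,0,0,-0.3]
    - [0,0,0.07,0,0,-0.3]
    - [0,0,0.15,0,0,-0.3]
    - [0,0,0.15,0,0,-0.3]

```text
clock: 9.13
tcp_pos: [0.6213, -0.1578, 0.0728]
orientation: [0.002, 0.691, 0.723, 0.001]
wrist_force: [1.3, 0.9, 6.8]
finger_gap: 0.0468
grip_force: 64.4
```

Emit:
jog_arm:
  rows:
    - [0,0,0,0,0,0]
    - [0,0,0,0,0,0]
    - [0,0,0,0,0,0]
    - [0,0,0,0,0,0]
    - [0,0,0,0,0,0]
    - [0,0,0,0,0,0]
    - [0,0,0.8,0,0,0]
    - [0,0,1.6,0,0,0]
    - [0,0,2.4,0,0,0]
    - [0,0,3.2,0,0,0]
    - [0,0,3.8,0,0,0]
    - [0,0,3.8,0,0,0]
  jaw: -1

```text
clock: 10.13
tcp_pos: [0.6215, -0.1583, 0.2285]
orientation: [0.005, 0.691, 0.723, 0.002]
wrist_force: [-0.2, -0.8, 0.6]
finger_gap: 0.0853
grip_force: 0.0
```

Run:
```python
from h import *
st(); c=cam('wrist','w4'); D=cam('side');S=cam('scene')
a=cv2.resize(S['pixels'][150:240,225:345,::-1],(480,360),interpolation=cv2.INTER_CUBIC);b=cv2.resize(D['pixels'][120:240,260:340,::-1],(240,360),interpolation=cv2.INTER_CUBIC)
w=cv2.resize(c['pixels'][100:300,240:440,::-1],(240,240));
cv2.imwrite('pics/v2.png',np.vstack([np.hstack([a,b]),np.hstack([w,np.zeros((240,480,3),np.uint8)])]))
```

```text
t 10.13 tcp [ 0.6215 -0.1583  0.2285] xang 92.5 tilt [ 0.0091 -0.0036] F [-0.2 -0.8  0.6] gap 0.0853 q6 1.15
```

View pics/v2.png

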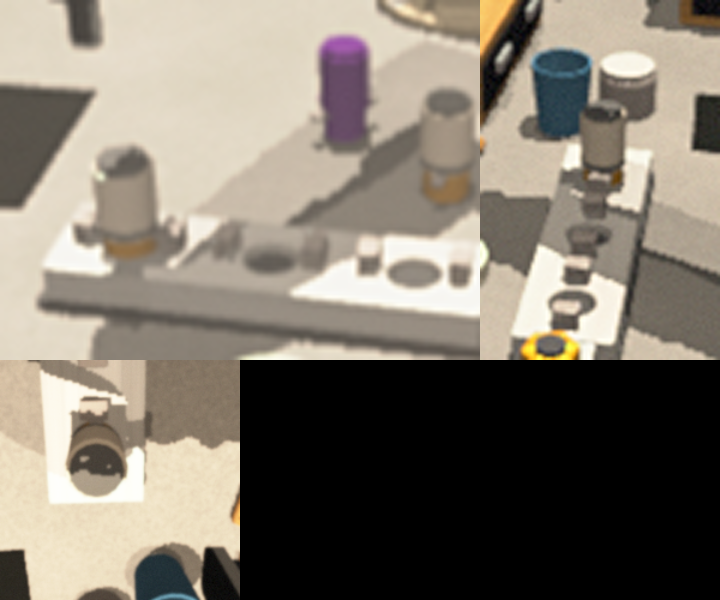

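Cart A is home: its TCP was about 49 mm above the underside, so the underside sits at about 24 mm. Next, cart B's lug angle from the first wrist view (w1).

Run:
```python
from h import *
c={'mtx':[[302,0,322],[0,302,196],[0,0,1]],'cam_to_world':[[0.977,-0.202,-0.07,0.416],[0.214,0.925,0.315,-0.001],[0.001,-0.323,0.946,0.434],[0,0,0,1]]}
f=lambda p:(p[0]/3+280,p[1]/3)
a=onz(c,*f((80,117)),.029);b=onz(c,*f((243,165)),.029)
print(a,b,(a+b)/2,np.linalg.norm(a-b),np.degrees(np.arctan2(*(b-a)[1::-1])))
print(onz(c,*f((171,110)),.095))
```

```text
[0.3852358  0.05535702 0.029     ] [0.45361581 0.052366   0.029     ] [0.41942581 0.05386151 0.029     ] 0.0684453891088434 -2.504589229474217
[0.41962956 0.05476905 0.095     ]
```

Emit:
jog_arm:
  rows:
    - [-1,0.7,0,0.1,0.4,0]
    - [-2,1.4,0,0.1,0.4,0]
    - [-3,2.1,0,0.1,0.4,0]
    - [-4,2.8,0,0.1,0.4,0]
    - [-4.8,3.3,0,0.1,0.4,0]
    - [-4.8,3.3,0,0.1,0.4,0]
    - [-4.8,3.3,0,0.1,0.4,0]
    - [-4.8,3.3,0,0.1,0.4,0]
    - [-4.8,3.3,0,0.1,0.4,0]

```text
clock: 11.03
tcp_pos: [0.4272, -0.0255, 0.2213]
orientation: [-0.019, 0.691, 0.722, -0.011]
wrist_force: [0.1, -0.5, -0.1]
finger_gap: 0.0855
grip_force: 0.0
```

Run:
```python
from h import *
st(); c=cam('wrist','w5'); u,v=proj(c,[.424,.058,.05]).astype(int); v0=max(v-70,0);u0=u-80;print(u0,v0)
cv2.imwrite('pics/w5c.png',cv2.resize(c['pixels'][v0:v0+140,u0:u0+160,::-1],None,fx=4,fy=4,interpolation=cv2.INTER_CUBIC))
```

```text
t 11.03 tcp [ 0.4272 -0.0255  0.2213] xang 92.5 tilt [-0.0424  0.0105] F [ 0.1 -0.5 -0.1] gap 0.0855 q6 1.28
250 25
```

View pics/w5c.png

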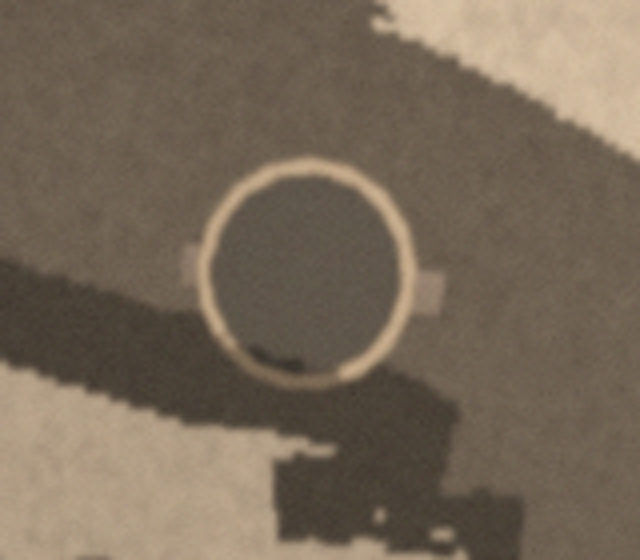

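Cart B's lug ends are at crop (182,265) and (446,293), and its cap centre is at (308,272).

Run:
```python
from h import *
c=cam('wrist')
f=lambda p:(p[0]/4+250,p[1]/4+25)
a=onz(c,*f((182,265)),.029);b=onz(c,*f((446,293)),.029)
print(a,b,(a+b)/2,np.linalg.norm(a-b),np.degrees(np.arctan2(*(b-a)[1::-1])))
print(onz(c,*f((308,272)),.095)); st()
```

```text
[0.38750725 0.0603149  0.029     ] [0.45715708 0.05637519 0.029     ] [0.42233216 0.05834504 0.029     ] 0.06976116150652166 -3.237453107924486
[0.42238645 0.05927526 0.095     ]
t 11.13 tcp [ 0.4278 -0.0259  0.2215] xang 92.5 tilt [-0.0424  0.0106] F [0.6 0.9 0.6] gap 0.0854 q6 1.28
```

Emit:
jog_arm:
  rows:
    - [-0.14,1,0,-0.1,-0.4,0]
    - [-0.14,2.12,0,-0.1,-0.4,0]
    - [-0.14,2.12,0,-0.1,-0.4,0]

```text
clock: 11.38
tcp_pos: [0.4211, 0.0636, 0.2217]
orientation: [-0.001, 0.69, 0.724, 0.001]
wrist_force: [0.2, -0.3, 0.0]
finger_gap: 0.0858
grip_force: 0.0
```

Emit:
jog_arm:
  rows:
    - [0,0,0,0,0,1.18]
    - [0,0,0,0,0,2.36]
    - [0,0,0,0,0,3.54]
    - [0,0,0,0,0,4.72]
    - [0,0,0,0,0,5.9]
    - [0,0,0,0,0,7.08]
    - [0,0,0,0,0,8.26]
    - [0,0,0,0,0,9.44]
    - [0,0,0,0,0,10.62]
    - [0,0,0,0,0,11.8]
    - [0,0,0,0,0,12.98]
    - [0,0,0,0,0,14.05]

```text
clock: 12.38
tcp_pos: [0.4225, 0.0588, 0.2216]
orientation: [-0.0, 0.025, 1.0, -0.0]
wrist_force: [0.6, -0.6, 0.8]
finger_gap: 0.0849
grip_force: 0.0
```

Run:
```python
from h import *
st()
D=cam('side'); print(proj(D,[.4223,.0588,.095]))
```

```text
t 12.38 tcp [0.4225 0.0588 0.2216] xang 177.1 tilt [-0.0009 -0.    ] F [ 0.6 -0.6  0.8] gap 0.0849 q6 -0.0
[357.67141319 209.39071253]
```

Emit:
jog_arm:
  rows:
    - [0,0,-0.9,0,0,0]
    - [0,0,-1.8,0,0,0]
    - [0,0,-2.7,0,0,0]
    - [0,0,-3.5,0,0,0]
    - [0,0,-4.33,0,0,0]
    - [0,0,-4.33,0,0,0]
    - [0,0,-4.33,0,0,0]
    - [0,0,-4.33,0,0,0]

```text
clock: 13.1
tcp_pos: [0.4227, 0.0592, 0.05]
orientation: [0.0, 0.028, 1.0, 0.0]
wrist_force: [-0.0, -0.8, 1.8]
finger_gap: 0.0855
grip_force: 0.0
```

Emit:
jog_arm:
  rows:
    - [0,0,0,0,0,0]
    - [0,0,0,0,0,0]
    - [0,0,0,0,0,0]
    - [0,0,0,0,0,0]
    - [0,0,0,0,0,0]
    - [0,0,0,0,0,0]
    - [0,0,0,0,0,0]
    - [0,0,0,0,0,0]
  jaw: 1
  force: 60

```text
clock: 13.77
tcp_pos: [0.4229, 0.0593, 0.0506]
orientation: [0.002, 0.028, 1.0, -0.0]
wrist_force: [-0.7, -0.8, 7.0]
finger_gap: 0.0469
grip_force: 60.5
```

Emit:
jog_arm:
  rows:
    - [0,0,1,0,0,0]
    - [0,0,2,0,0,0]
    - [0,0,3,0,0,1.1]
    - [0.8,-0.45,3,0,0,1.1]
    - [1.6,-0.9,3,0,0,1.1]
    - [2.4,-1.3,3,0,0,1.1]
    - [3.2,-1.75,3,0,0,1.1]
    - [4,-2.2,3,0,0,1.1]
    - [4.77,-2.56,3,0,0,1.1]
    - [4.77,-2.56,3,0,0,1.1]
    - [4.77,-2.56,3,0,0,1.1]
    - [4.77,-2.56,3,0,0,1.1]

```text
clock: 14.77
tcp_pos: [0.6114, -0.0427, 0.1685]
orientation: [-0.001, -0.03, 1.0, 0.0]
wrist_force: [-0.5, 0.2, -2.0]
finger_gap: 0.0466
grip_force: 62.5
```

Emit:
jog_arm:
  rows:
    - [0,0,-0.8,0,0,0]
    - [0,0,-1.5,0,0,0]
    - [0,0,-1.7,0,0,0]
    - [0,0,-1.9,0,0,0]
    - [0,0,-1.9,0,0,0]
    - [0,0,-1.9,0,0,0]
    - [0,0,-1.9,0,0,0]

```text
clock: 15.35
tcp_pos: [0.6132, -0.043, 0.0948]
orientation: [0.001, -0.03, 1.0, -0.0]
wrist_force: [-0.2, -0.6, -1.9]
finger_gap: 0.047
grip_force: 62.6
```

Run:
```python
from h import *
st(); D=cam('side');S=cam('scene')
a=cv2.resize(S['pixels'][150:240,225:345,::-1],(480,360),interpolation=cv2.INTER_CUBIC);b=cv2.resize(D['pixels'][120:240,260:340,::-1],(240,360),interpolation=cv2.INTER_CUBIC)
cv2.imwrite('pics/v3.png',np.hstack([a,b]))
```

```text
t 15.35 tcp [ 0.6132 -0.043   0.0948] xang -176.5 tilt [ 0.0028 -0.0004] F [-0.2 -0.6 -1.9] gap 0.047 q6 -0.26
```

View pics/v3.png

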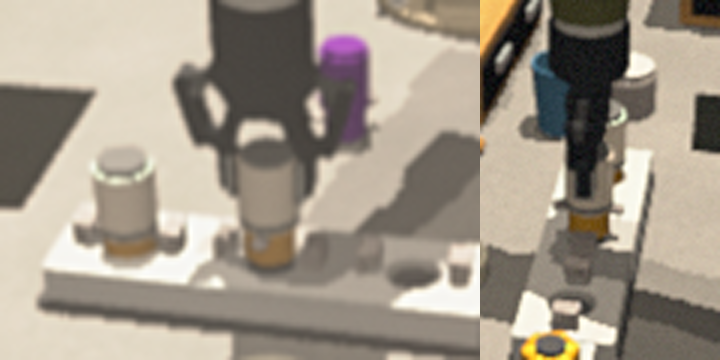

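Cart B sits centred over socket 1, so I'll push it in.

Emit:
jog_arm:
  rows:
    - [0,0,-0.1,0,0,0]
    - [0,0,-0.2,0,0,0]
    - [0,0,-0.3,0,0,0]
    - [0,0,-0.4,0,0,0]
    - [0,0,-0.5,0,0,0]
    - [0,0,-0.6,0,0,0]
    - [0,0,-0.68,0,0,0]
    - [0,0,-0.68,0,0,0]

```text
clock: 16.12
tcp_pos: [0.6128, -0.0431, 0.0669]
orientation: [0.001, -0.03, 1.0, -0.0]
wrist_force: [-2.7, -0.6, 11.7]
finger_gap: 0.0464
grip_force: 64.1
```

Emit:
jog_arm:
  rows:
    - [0,0,0.03,0,0,-1.1]
    - [0,0,0.03,0,0,-2.2]
    - [0,0,0.03,0,0,-3.3]
    - [0,0,0.03,0,0,-4.4]
    - [0,0,0.03,0,0,-5.5]
    - [0,0,0.03,0,0,-6.6]
    - [0,0,0.03,0,0,-7.7]

```text
clock: 16.7
tcp_pos: [0.6137, -0.043, 0.0688]
orientation: [0.002, 0.367, 0.93, 0.001]
wrist_force: [-1.0, 0.9, 9.3]
finger_gap: 0.0467
grip_force: 63.8
```

```bash
python3 -c "
from h import *
s,M=st();print(s['ft_torque'])"
```

```text
t 16.7 tcp [ 0.6137 -0.043   0.0688] xang 136.9 tilt [ 0.0038 -0.0002] F [-1.   0.9  9.3] gap 0.0467 q6 0.55
[0.23675727 0.17470475 0.06649203]
```

Emit:
jog_arm:
  rows:
    - [0,0,0,0,0,-1]
    - [0,0,0,0,0,-2]
    - [0,0,0,0,0,-3]
    - [0,0,0,0,0,-4]
    - [0,0,0,0,0,-5]
    - [0,0,0,0,0,-6]
    - [0,0,0,0,0,-7]
    - [0,0,0,0,0,-7.3]
    - [0,0,0,0,0,-7.3]
    - [0,0,0,0,0,-7.3]

```text
clock: 17.53
tcp_pos: [0.6136, -0.0434, 0.0688]
orientation: [0.002, 0.686, 0.728, 0.001]
wrist_force: [-2.0, -0.8, 10.6]
finger_gap: 0.047
grip_force: 63.6
```

```bash
python3 -c "
from h import *
s,M=st();print(s['ft_torque'])"
```

```text
t 17.53 tcp [ 0.6136 -0.0434  0.0688] xang 93.4 tilt [ 0.0036 -0.0011] F [-2.  -0.8 10.6] gap 0.047 q6 1.31
[-0.0945163   0.30187811 -0.01848629]
```

Emit:
jog_arm:
  rows:
    - [0,0,0.07,0,0,0]
    - [0,0,0.14,0,0,0]
    - [0,0,0.14,0,0,0]
    - [0,0,0.14,0,0,0]

```text
clock: 17.87
tcp_pos: [0.6136, -0.0434, 0.0742]
orientation: [0.002, 0.686, 0.728, 0.001]
wrist_force: [-1.2, -0.1, 7.7]
finger_gap: 0.0464
grip_force: 63.0
```

Emit:
jog_arm:
  rows:
    - [0,0,0,0,0,0]
    - [0,0,0,0,0,0]
    - [0,0,0,0,0,0]
    - [0,0,0,0,0,0]
    - [0,0,0,0,0,0]
    - [0,0,0,0,0,0]
    - [0,0,0.8,0,0,0]
    - [0,0,1.6,0,0,0]
    - [0,0,2.4,0,0,0]
    - [0,0,3.2,0,0,0]
    - [0,0,3.8,0,0,0]
    - [0,0,3.8,0,0,0]
  jaw: -1

```text
clock: 18.87
tcp_pos: [0.6149, -0.0435, 0.2308]
orientation: [0.004, 0.686, 0.728, 0.003]
wrist_force: [0.8, -0.1, -0.1]
finger_gap: 0.0855
grip_force: 0.0
```

Emit:
jog_arm:
  rows:
    - [-0.3,0.9,0,0,0,0]
    - [-0.3,1.8,0,0,0,0]
    - [-0.3,2.7,0,0,0,0]
    - [-0.3,3.5,0,0,0,0]
    - [-0.3,3.5,0,0,0,0]
    - [-0.3,3.5,0,0,0,0]
    - [-0.3,3.5,0,0,0,0]

```text
clock: 19.45
tcp_pos: [0.6, 0.097, 0.2239]
orientation: [-0.0, 0.685, 0.728, -0.0]
wrist_force: [0.1, 0.2, -0.1]
finger_gap: 0.0853
grip_force: 0.0
```

Run:
```python
from h import *
st(); c=cam('wrist','w6');D=cam('side','d6');S=cam('scene','s6')
st()
u,v=proj(c,[.598,.191,.08]).astype(int);print('exp nut',u,v)
v0=max(v-80,0);u0=u-100
w=cv2.resize(c['pixels'][v0:v0+160,u0:u0+200,::-1],None,fx=2.25,fy=2.25,interpolation=cv2.INTER_CUBIC)
print('w crop',u0,v0,w.shape)
a=cv2.resize(S['pixels'][170:240,230:330,::-1],(300,210),interpolation=cv2.INTER_CUBIC)
b=cv2.resize(D['pixels'][120:240,250:350,::-1],(300,w.shape[0]-210),interpolation=cv2.INTER_CUBIC)
cv2.imwrite('pics/v4.png',np.hstack([w,np.vstack([a,b])]))
```

```text
t 19.45 tcp [0.6    0.097  0.2239] xang 93.5 tilt [-0.0008 -0.0004] F [ 0.1  0.2 -0.1] gap 0.0853 q6 1.54
t 19.6 tcp [0.6003 0.0958 0.2242] xang 93.3 tilt [-0.0003 -0.0002] F [ 0.3 -0.7  0.5] gap 0.0854 q6 1.54
exp nut 326 80
w crop 226 0 (360, 450, 3)
```

View pics/v4.png

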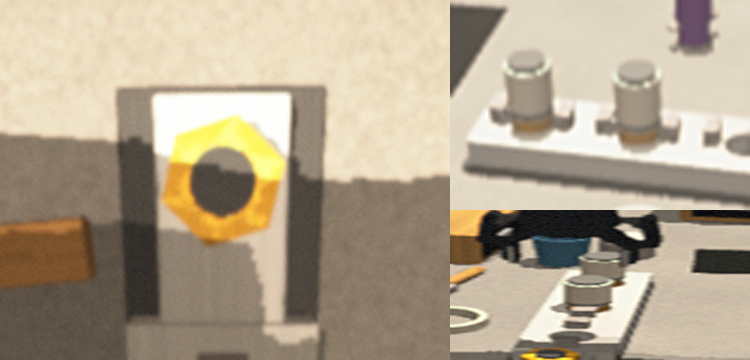

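Both cartridges are home. In the crop the nut's hex shows corners at about (232,115), (285,150), (275,222), (210,243), (163,205) and (175,145), with its plug at (222,181).

```bash
cat > nut.py <<'E'
from h import *
def nut(c,ex=(.598,.191,.08)):
    u,v=proj(c,ex).astype(int)
    m=mask(c,(14,120,90),(35,255,255)); k=np.zeros_like(m); k[max(v-50,0):v+50,max(u-50,0):u+50]=255; m&=k
    cn=max(cv2.findContours(m,0,1)[0],key=cv2.contourArea); h=cv2.convexHull(cn)[:,0]
    P=np.array([onz(c,*p,.08)[:2] for p in h]); 
    ap=cv2.approxPolyDP(cv2.convexHull(cn),4,True)[:,0]
    r=cv2.minEnclosingCircle(P.astype(np.float32)); C=np.array(r[0])
    A=np.array([onz(c,*p,.08)[:2] for p in ap]); d=A-C
    ang=np.degrees(np.arctan2(d[:,1],d[:,0]))
    print('hull C',C.round(4),'r',round(r[1],4),'corners px',ap.tolist(),'ang',ang.round(1),'mod60',(ang%60).round(1),'rad',np.linalg.norm(d,axis=1).round(4))
E
python3 - <<'E'
from nut import *
c=cam('wrist'); nut(c)
E
```

```text
hull C [0.5959 0.1911] r 0.0249 corners px [[332, 52], [351, 70], [342, 100], [317, 107], [297, 87], [304, 61]] ang [  75.5   20.4  -43.9 -101.2 -161.   143.3] mod60 [15.5 20.4 16.1 18.8 19.  23.3] rad [0.0227 0.0248 0.0242 0.0246 0.0248 0.0225]
```

Emit:
jog_arm:
  rows:
    - [-0.08,0.8,0,0,0,1.18]
    - [-0.08,1.6,0,0,0,2.36]
    - [-0.08,2.39,0,0,0,3.54]
    - [-0.08,2.39,0,0,0,4.72]
    - [-0.08,2.39,0,0,0,5.9]
    - [-0.08,2.39,0,0,0,7.08]
    - [-0.08,2.39,0,0,0,8.26]
    - [-0.08,2.39,0,0,0,9.44]
    - [-0.08,2.39,0,0,0,10.62]
    - [-0.08,2.39,0,0,0,11.8]
    - [-0.08,2.39,0,0,0,12.98]
    - [-0.08,2.39,0,0,0,14]

```text
clock: 20.65
tcp_pos: [0.5974, 0.1915, 0.2245]
orientation: [-0.0, 0.02, 1.0, 0.0]
wrist_force: [0.1, 0.2, 0.4]
finger_gap: 0.0851
grip_force: 0.0
```

Emit:
jog_arm:
  rows:
    - [0,0,0,0,0,1.2]
    - [0,0,-0.5,0,0,2.4]
    - [0,0,-1.3,0,0,3.6]
    - [0,0,-2.1,0,0,3.6]
    - [0,0,-2.9,0,0,3.6]
    - [0,0,-2.9,0,0,3.6]
    - [0,0,-2.9,0,0,3.6]

```text
clock: 21.23
tcp_pos: [0.5956, 0.1914, 0.107]
orientation: [-0.002, -0.165, 0.986, -0.0]
wrist_force: [0.2, -0.6, 0.3]
finger_gap: 0.085
grip_force: 0.0
```

Run:
```python
from nut import *
st(); c=cam('wrist','w7'); nut(c)
```

```text
t 21.23 tcp [0.5956 0.1914 0.107 ] xang -161.0 tilt [-0.0047 -0.0008] F [ 0.2 -0.6  0.3] gap 0.085 q6 -0.15
hull C [0.5954 0.1911] r 0.025 corners px [[318, 198], [355, 216], [355, 252], [322, 271], [288, 256], [285, 216]] ang [-158.3  141.2   82.    21.7  -36.5 -103.2] mod60 [21.7 21.2 22.  21.7 23.5 16.8] rad [0.0248 0.0249 0.0246 0.0249 0.0247 0.025 ]
```

Emit:
jog_arm:
  rows:
    - [0,0,-0.5,0,0,0.3]
    - [0,0,-1,0,0,0.3]
    - [0,0,-1.45,0,0,0.3]
    - [0,0,-1.45,0,0,0.3]
    - [0,0,-1.45,0,0,0.3]

```text
clock: 21.7
tcp_pos: [0.5981, 0.1926, 0.0523]
orientation: [0.001, -0.181, 0.984, 0.0]
wrist_force: [1.0, 0.5, 0.9]
finger_gap: 0.0857
grip_force: 0.0
```

Emit:
jog_arm:
  rows:
    - [0,0,0,0,0,0]
    - [0,0,0,0,0,0]
    - [0,0,0,0,0,0]
    - [0,0,0,0,0,0]
    - [0,0,0,0,0,0]
    - [0,0,0,0,0,0]
    - [0,0,0,0,0,0]
    - [0,0,0,0,0,0]
  jaw: 1
  force: 40

```text
clock: 22.37
tcp_pos: [0.599, 0.1915, 0.0528]
orientation: [0.002, -0.18, 0.984, -0.001]
wrist_force: [-1.1, -4.9, 6.8]
finger_gap: 0.0434
grip_force: 42.5
```

```bash
python3 -c "
from h import *
s,M=st();print(s['ft_torque'])"
```

```text
t 22.37 tcp [0.599  0.1915 0.0528] xang -159.2 tilt [ 0.0044 -0.0019] F [-1.1 -4.9  6.8] gap 0.0434 q6 -0.18
[-0.91472182 -0.0880911   0.08991709]
```

Emit:
jog_arm:
  rows:
    - [-0.05,0,0,0,0,-1]
    - [-0.07,0,0,0,0,-2]
    - [-0.07,0,0,0,0,-3]
    - [-0.07,0,0,0,0,-4]
    - [-0.07,0,0,0,0,-5]
    - [-0.07,0,0,0,0,-6]
    - [-0.07,0,0,0,0,-7]
    - [-0.07,0,0,0,0,-8]
    - [-0.07,0,0,0,0,-9]
    - [-0.07,0,0,0,0,-10]
    - [-0.07,0,0,0,0,-11]
    - [-0.07,0,0,0,0,-12]

```text
clock: 23.37
tcp_pos: [0.5981, 0.189, 0.0529]
orientation: [0.005, 0.435, 0.9, -0.001]
wrist_force: [4.8, -12.4, 4.6]
finger_gap: 0.0435
grip_force: 42.2
```

```bash
python3 -c "
from h import *
s,M=st();print(s['ft_torque'])"
```

```text
t 23.37 tcp [0.5981 0.189  0.0529] xang 128.4 tilt [ 0.0076 -0.0064] F [  4.8 -12.4   4.6] gap 0.0435 q6 1.08
[-2.47017428 -0.83745293  0.04258833]
```

Emit:
jog_arm:
  rows:
    - [0.03,-0.04,0,0,0,-1]
    - [0.03,-0.06,0,0,0,-2]
    - [0.03,-0.06,0,0,0,-3]
    - [0.03,-0.06,0,0,0,-4]
    - [0.03,-0.06,0,0,0,-5]
    - [0.03,-0.06,0,0,0,-6]
    - [0.03,-0.06,0,0,0,-7]
    - [0.03,-0.06,0,0,0,-7.4]
    - [0.03,-0.06,0,0,0,-7.4]

```text
clock: 24.12
tcp_pos: [0.5966, 0.1885, 0.0528]
orientation: [0.002, 0.742, 0.671, 0.0]
wrist_force: [-2.1, -5.7, 9.3]
finger_gap: 0.0437
grip_force: 42.8
```

```bash
python3 -c "
from h import *
s,M=st();print(s['ft_torque'])"
```

```text
t 24.12 tcp [0.5966 0.1885 0.0528] xang 84.2 tilt [ 0.003  -0.0031] F [-2.1 -5.7  9.3] gap 0.0437 q6 1.85
[-1.28749496  0.47175634 -0.09227524]
```

Emit:
jog_arm:
  rows:
    - [0,0,0,0,0,-0.2]
    - [0,0,0,0,0,-0.4]
    - [0,0,0,0,0,-0.6]
    - [0,0,0,0,0,-0.8]
    - [0,0,0,0,0,-0.8]

```text
clock: 24.53
tcp_pos: [0.5964, 0.1886, 0.0528]
orientation: [0.002, 0.769, 0.64, 0.0]
wrist_force: [-2.3, -5.5, 8.6]
finger_gap: 0.0434
grip_force: 42.8
```

```bash
python3 -c "
from h import *
s,M=st();print(s['ft_torque'])"
```

```text
t 24.53 tcp [0.5964 0.1886 0.0528] xang 79.5 tilt [ 0.0027 -0.003 ] F [-2.3 -5.5  8.6] gap 0.0434 q6 1.93
[-1.25653064  0.50464332 -0.07129494]
```

Emit:
jog_arm:
  rows:
    - [0,0,0,0,0,-0.2]
    - [0,0,0,0,0,-0.4]
    - [0,0,0,0,0,-0.5]
    - [0,0,0,0,0,-0.5]

```text
clock: 24.87
tcp_pos: [0.5963, 0.1886, 0.0528]
orientation: [0.002, 0.784, 0.62, -0.0]
wrist_force: [-2.3, -7.7, 9.8]
finger_gap: 0.0435
grip_force: 42.9
```

```bash
python3 -c "
from h import *
s,M=st();print(s['ft_torque'])"
```

```text
t 24.87 tcp [0.5963 0.1886 0.0528] xang 76.7 tilt [ 0.0026 -0.0034] F [-2.3 -7.7  9.8] gap 0.0435 q6 1.98
[-1.36133531  0.51310638  1.08183235]
```

Emit:
jog_arm:
  rows:
    - [0,0,0,0,0,0]
    - [0,0,0,0,0,0]
    - [0,0,0,0,0,0]
    - [0,0,0,0,0,0]
    - [0,0,0,0,0,0]
    - [0,0,0,0,0,0]
    - [0,0,0.8,0,0,0]
    - [0,0,1.6,0,0,0]
    - [0,0,2.4,0,0,0]
    - [0,0,3.2,0,0,0]
    - [0,0,4,0,0,0]
    - [0,0,4.8,0,0,0]
  jaw: -1

```text
clock: 25.87
tcp_pos: [0.5951, 0.1903, 0.244]
orientation: [-0.0, 0.785, 0.62, 0.0]
wrist_force: [-0.1, -0.0, -0.8]
finger_gap: 0.0857
grip_force: 0.0
```

Emit:
jog_arm:
  rows:
    - [-0.9,0.15,0,0,0,0]
    - [-1.8,0.3,0,0,0,0]
    - [-2.7,0.5,0,0,0,0]
    - [-3.6,0.6,0,0,0,0]
    - [-4.5,0.75,0,0,0,0]
    - [-4.5,0.75,0,0,0,0]
    - [-4.5,0.75,0,0,0,0]
    - [-4.5,0.75,0,0,0,0]
    - [-4.5,0.75,0,0,0,0]

```text
clock: 26.62
tcp_pos: [0.4166, 0.2203, 0.2427]
orientation: [0.0, 0.785, 0.62, 0.001]
wrist_force: [-0.3, -0.6, -0.0]
finger_gap: 0.0855
grip_force: 0.0
```

Run:
```python
from nut import *
st(); c=cam('wrist','w8')
nut(c)
pts={'mid':[.3936,.298,.012],'jaw':[.492,.334,.012],'hole':[.2834,.2573,.012],'nut':[.5955,.191,.08],'ball':[.58,.352,.09]}
for k,p in pts.items(): print(k,proj(c,p).round(0))
```

```text
t 26.62 tcp [0.4166 0.2203 0.2427] xang 76.6 tilt [0.0011 0.0002] F [-0.3 -0.6 -0. ] gap 0.0855 q6 2.12
hull C [0.5894 0.1938] r 0.0307 corners px [[488, 139], [504, 141], [521, 153], [517, 175], [497, 186], [466, 171], [468, 150]] ang [  94.9   58.     9.3  -35.6  -80.9 -177.5  138. ] mod60 [34.9 58.   9.3 24.4 39.1  2.5 18. ] rad [0.027  0.0249 0.0299 0.0306 0.0254 0.0264 0.0305]
mid [288. 105.]
jaw [364.  51.]
hole [212. 159.]
nut [498. 165.]
ball [476. -11.]
```

View pics/w8.png

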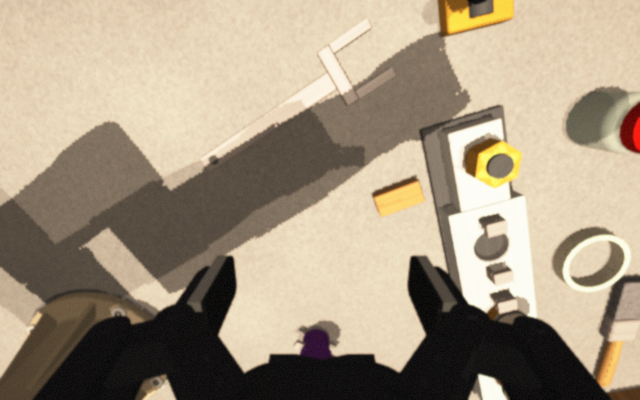

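That was my 14th and last picture. The spanner lies undisturbed, with its hole at (213,159), head-back corners at (320,50) and (352,103), and prong tips at (367,23) and (393,72). The offcut is at (398,197).

Run:
```python
from nut import *
s,M=st(); c=cam('wrist')
P={k:onz(c,*p,.012)[:2] for k,p in dict(hole=(213,159),b1=(320,50),b2=(352,103),t1=(369,23),t2=(394,72)).items()}
for k,v in P.items(): print(k,v.round(4))
tip=(P['t1']+P['t2'])/2; bk=(P['b1']+P['b2'])/2
for n,a,b in [('h-t',P['hole'],tip),('h-b',P['hole'],bk),('p1',P['b1'],P['t1']),('p2',P['b2'],P['t2'])]:
    d=b-a; print(n,np.linalg.norm(d).round(4),np.degrees(np.arctan2(d[1],d[0])).round(1))
d=tip-P['hole'];d/=np.linalg.norm(d); print('mid',(tip-.125*d).round(4),(bk-.066*d).round(4),'width',np.linalg.norm(P['t1']-P['t2']).round(4))
print('offcut',onz(c,398,195,.022).round(4))
# edge scan: cross-sections of handle for centre line in bright area
g=cv2.cvtColor(c['pixels'],cv2.COLOR_RGB2GRAY).astype(int)
n=np.array([-d[1],d[0]]); m=tip-.125*d
for t in (-.06,-.03,0,.03):
    print(t,[int(g[tuple(np.round(proj(c,[*(m+t*d+k*n),.012])[::-1]).astype(int))]) for k in np.arange(-.024,.025,.003)])
# side views of mat, cup, tin
D=cam('side')
for n_,q,z in [('cupTop',(287,139),.085),('tinTop',(309,140),.06)]: print(n_,onz(D,*q,z).round(3))
```

```text
t 26.67 tcp [0.4167 0.2202 0.2425] xang 76.6 tilt [0.0006 0.0001] F [ 0.7 -0.5 -0. ] gap 0.0856 q6 2.12
hole [0.2853 0.2571]
b1 [0.4442 0.3462]
b2 [0.4676 0.2824]
t1 [0.5023 0.3597]
t2 [0.521  0.3044]
h-t 0.2384 18.3
h-b 0.1798 18.5
p1 0.0597 13.1
p2 0.0578 22.4
mid [0.393  0.2928] [0.3932 0.2935] width 0.0584
offcut [0.501  0.1603 0.022 ]
-0.06 [83, 83, 79, 82, 77, 82, 101, 189, 222, 223, 223, 230, 207, 220, 220, 220, 221]
-0.03 [81, 82, 84, 78, 81, 86, 100, 198, 221, 218, 220, 216, 214, 218, 219, 211, 215]
0 [81, 80, 79, 78, 80, 148, 219, 218, 214, 216, 217, 232, 209, 220, 218, 215, 214]
0.03 [118, 119, 120, 118, 164, 226, 245, 242, 242, 242, 244, 240, 202, 218, 216, 221, 217]
cupTop [ 0.703 -0.333  0.085]
tinTop [ 0.636 -0.392  0.06 ]
```

Emit:
jog_arm:
  rows:
    - [-0.3,0.9,0,0,0,1.18]
    - [-0.59,1.83,0,0,0,2.36]
    - [-0.59,1.83,0,0,0,3.54]
    - [-0.59,1.83,0,0,0,4.72]
    - [-0.59,1.83,0,0,0,5.9]
    - [-0.59,1.83,0,0,0,7.08]
    - [-0.59,1.83,0,0,0,8.26]
    - [-0.59,1.83,0,0,0,9.44]
    - [-0.59,1.83,0,0,0,10.62]
    - [-0.59,1.83,0,0,0,11.8]
    - [-0.59,1.83,0,0,0,12.98]
    - [-0.59,1.83,0,0,0,14]

```text
clock: 27.77
tcp_pos: [0.3926, 0.2934, 0.2421]
orientation: [-0.0, 0.166, 0.986, -0.0]
wrist_force: [0.1, 0.4, 0.1]
finger_gap: 0.0854
grip_force: 0.0
```

Emit:
jog_arm:
  rows:
    - [0,0,0,0,0,1.18]
    - [0,0,-0.5,0,0,2.36]
    - [0,0,-1.2,0,0,3.54]
    - [0,0,-2,0,0,4.72]
    - [0,0,-2.8,0,0,5.9]
    - [0,0,-3.6,0,0,6.4]
    - [0,0,-4,0,0,6.4]
    - [0,0,-4,0,0,6.4]
    - [0,0,-4,0,0,6.4]
    - [0,0,-4,0,0,6.4]

```text
clock: 28.6
tcp_pos: [0.3931, 0.2938, 0.0835]
orientation: [0.001, -0.165, 0.986, 0.0]
wrist_force: [1.4, 0.2, 0.0]
finger_gap: 0.0856
grip_force: 0.0
```

Run:
```python
from nut import *
s,M=st(); c=cam('wrist','w9')
g=cv2.cvtColor(c['pixels'],cv2.COLOR_RGB2GRAY).astype(int)
a=np.radians(18.8); d=np.array([np.cos(a),np.sin(a)]);n=np.array([-d[1],d[0]]); m=np.array([.393,.2935])
for t in (-.06,-.03,-.015,0,.02,.045):
    q=[np.round(proj(c,[*(m+t*d+k*n),.012])[::-1]).astype(int) for k in np.arange(-.024,.025,.003)]
    print(t,q[8],[int(g[tuple(p)]) if 0<=p[0]<400 and 0<=p[1]<640 else -1 for p in q])
```

```text
t 28.6 tcp [0.3931 0.2938 0.0835] xang -161.0 tilt [0.0013 0.0007] F [1.4 0.2 0. ] gap 0.0856 q6 0.15
-0.06 [129 321] [97, 78, 77, 77, 81, 98, 103, 99, 101, 100, 101, 94, 78, 83, 81, 79, 78]
-0.03 [171 320] [101, 79, 83, 80, 80, 97, 102, 96, 95, 96, 96, 92, 84, 79, 85, 76, 82]
-0.015 [191 320] [82, 83, 85, 80, 82, 96, 97, 94, 94, 96, 93, 88, 79, 80, 83, 80, 82]
0 [210 320] [81, 84, 82, 78, 83, 92, 96, 95, 94, 91, 97, 91, 84, 80, 81, 79, 82]
0.02 [234 320] [118, 121, 116, 82, 81, 92, 96, 91, 89, 96, 89, 88, 81, 86, 86, 85, 85]
0.045 [262 320] [122, 120, 120, 120, 118, 128, 134, 130, 131, 132, 127, 130, 122, 125, 120, 121, 119]
```

Handle edges show at ±10 mm at all stations, so the handle is centred and at 18.8°. Descending to grip.

Emit:
jog_arm:
  rows:
    - [0,0,-0.8,0,0,0]
    - [0,0,-1.5,0,0,0]
    - [0,0,-1.8,0,0,0]
    - [0,0,-1.97,0,0,0]
    - [0,0,-1.97,0,0,0]
    - [0,0,-1.97,0,0,0]

```text
clock: 29.15
tcp_pos: [0.3929, 0.294, 0.0049]
orientation: [0.001, -0.165, 0.986, 0.0]
wrist_force: [1.0, 0.7, 0.4]
finger_gap: 0.0855
grip_force: 0.0
```

Emit:
jog_arm:
  rows:
    - [0,0,0,0,0,0]
    - [0,0,0,0,0,0]
    - [0,0,0,0,0,0]
    - [0,0,0,0,0,0]
    - [0,0,0,0,0,0]
    - [0,0,0,0,0,0]
    - [0,0,0,0,0,0]
    - [0,0,0,0,0,0]
    - [0,0,0,0,0,0]
    - [0,0,0,0,0,0]
    - [0,0,0,0,0,0]
  jaw: 1
  force: 100

```text
clock: 30.07
tcp_pos: [0.3922, 0.2935, 0.0046]
orientation: [0.0, -0.165, 0.986, 0.0]
wrist_force: [-1.5, -1.2, 7.6]
finger_gap: 0.0187
grip_force: 98.0
```

Emit:
jog_arm:
  rows:
    - [0,0,0.4,0,0,0]
    - [0,0,0.9,0,0,0]
    - [0,0,1.6,0,0,0]
    - [0,0,2.3,0,0,0]
    - [0,0,3,0,0,0]
    - [0,0,3.5,0,0,0]
    - [0,0,3.5,0,0,0]
    - [0,0,3.5,0,0,0]

```text
clock: 30.73
tcp_pos: [0.3923, 0.2937, 0.1441]
orientation: [0.001, -0.165, 0.986, 0.0]
wrist_force: [0.8, 0.9, -2.9]
finger_gap: 0.0181
grip_force: 99.1
```

Emit:
jog_arm:
  rows:
    - [0.3,-0.4,0,0,0,-0.17]
    - [0.6,-0.8,0,0,0,-0.17]
    - [0.9,-1.2,0,0,0,-0.17]
    - [1.2,-1.6,0,0,0,-0.17]
    - [1.5,-2,0,0,0,-0.17]
    - [1.8,-2.4,0,0,0,-0.17]
    - [2.1,-2.8,0,0,0,-0.17]
    - [2.4,-3.1,0,0,0,-0.17]
    - [2.57,-3.37,0,0,0,-0.17]
    - [2.57,-3.37,0,0,0,-0.17]
    - [2.57,-3.37,0,0,0,-0.17]
    - [2.57,-3.37,0,0,0,-0.17]

```text
clock: 31.73
tcp_pos: [0.4934, 0.1589, 0.1426]
orientation: [-0.001, -0.157, 0.988, 0.0]
wrist_force: [-0.6, -0.3, -2.9]
finger_gap: 0.0183
grip_force: 99.1
```

Run:
```python
from nut import *
s,M=st(); c=cam('wrist','w10'); D=cam('side','d10'); S=cam('scene','s10')
t=s['tcp_pos']; z=t[2]+.0075
a=np.radians(18); d=np.array([np.cos(a),np.sin(a)]);n=np.array([-d[1],d[0]]); m=t[:2]
# expected prong tips & hole in views, brightness scans across prongs
for nm,cc in (('wrist',c),('side',D),('scene',S)):
    g=cv2.cvtColor(cc['pixels'],cv2.COLOR_RGB2GRAY).astype(int)
    for k in (.0,.11,.122):
        q=[proj(cc,[*(m+k*d+w*n),z]) for w in np.arange(-.045,.046,.003)]
        print(nm,k,q[15].round(0),[int(g[int(round(p[1])),int(round(p[0]))]) if 0<=p[1]<399 and 0<=p[0]<639 else -1 for p in q])
```

```text
t 31.73 tcp [0.4934 0.1589 0.1426] xang -162.0 tilt [-0.0026  0.0001] F [-0.6 -0.3 -2.9] gap 0.0183 q6 -0.16
wrist 0.0 [320. 267.] [246, 246, 245, 246, 246, 233, 246, 124, 9, 34, 65, 39, 39, 80, 79, 81, 79, 78, 79, 11, 61, 63, 19, 12, 97, 104, 196, 202, 204, 196, 197]
wrist 0.11 [321. 420.] [-1, -1, -1, -1, -1, -1, -1, -1, -1, -1, -1, -1, -1, -1, -1, -1, -1, -1, -1, -1, -1, -1, -1, -1, -1, -1, -1, -1, -1, -1, -1]
wrist 0.122 [321. 433.] [-1, -1, -1, -1, -1, -1, -1, -1, -1, -1, -1, -1, -1, -1, -1, -1, -1, -1, -1, -1, -1, -1, -1, -1, -1, -1, -1, -1, -1, -1, -1]
side 0.0 [327. 210.] [13, 14, 19, 19, 14, 19, 19, 43, 65, 33, 45, 48, 48, 40, 25, 25, 15, 26, 22, 16, 16, 35, 35, 111, 177, 196, 196, 194, 198, 196, 196]
side 0.11 [282. 213.] [246, 247, 247, 231, 153, 153, 115, 100, 100, 77, 80, 81, 146, 229, 246, 246, 244, 242, 242, 242, 244, 225, 225, 163, 111, 109, 109, 97, 81, 79, 78]
side 0.122 [277. 214.] [186, 187, 187, 175, 138, 107, 107, 98, 80, 80, 74, 109, 109, 221, 251, 246, 246, 244, 244, 244, 244, 246, 228, 228, 150, 106, 97, 97, 81, 69, 90]
scene 0.0 [364. 173.] [216, 217, 196, 135, 135, 110, 115, 108, 84, 72, 85, 109, 105, 99, 104, 107, 105, 99, 83, 93, 106, 106, 86, 94, 135, 158, 159, 159, 160, 159, 158]
scene 0.11 [370. 191.] [138, 111, 101, 111, 135, 140, 134, 117, 104, 102, 102, 103, 102, 103, 103, 103, 102, 102, 103, 102, 102, 100, 101, 116, 136, 133, 121, 125, 128, 129, 161]
scene 0.122 [371. 193.] [101, 103, 104, 118, 139, 143, 136, 118, 105, 103, 102, 103, 104, 104, 103, 103, 104, 103, 102, 102, 102, 101, 104, 119, 135, 138, 134, 130, 129, 127, 191]
```

Emit:
jog_arm:
  rows:
    - [0,0,-0.7,0,0,0]
    - [0,0,-1.3,0,0,0]
    - [0,0,-1.4,0,0,0]
    - [0,0,-1.4,0,0,0]
    - [0,0,-1.4,0,0,0]
    - [0,0,-1.5,0,0,0]
    - [0,0,-1.6,0,0,0]
    - [0,0,-1.6,0,0,0]

```text
clock: 32.55
tcp_pos: [0.4948, 0.1587, 0.0799]
orientation: [0.0, -0.157, 0.988, 0.0]
wrist_force: [-0.9, 0.2, -3.3]
finger_gap: 0.0185
grip_force: 99.1
```

```bash
python3 -c "
from h import *
s,M=st();print(s['ft_torque'])"
```

```text
t 32.55 tcp [0.4948 0.1587 0.0799] xang -162.0 tilt [0.0005 0.0002] F [-0.9  0.2 -3.3] gap 0.0185 q6 -0.16
[-0.03601986  0.06652315 -0.01684004]
```

Emit:
jog_arm:
  rows:
    - [0,0,-0.1,0,0,0]
    - [0,0,-0.2,0,0,0]
    - [0,0,-0.33,0,0,0]
    - [0,0,-0.33,0,0,0]
    - [0,0,-0.33,0,0,0]

```text
clock: 32.97
tcp_pos: [0.4941, 0.1585, 0.066]
orientation: [-0.001, -0.157, 0.988, 0.0]
wrist_force: [0.3, 0.2, -2.4]
finger_gap: 0.0186
grip_force: 99.1
```

Run:
```python
from h import *
s,M=st();print(s['ft_torque'])
p=s['tcp_pos'][:2]; N=np.array([.5957,.191]); r=p-N; print(np.linalg.norm(r))
prev=r
for a in range(4,57,4):
    t=-np.radians(a);R=np.array([[np.cos(t),-np.sin(t)],[np.sin(t),np.cos(t)]]); print(a/6,((R@r-r)/.04).round(3))
```

```text
t 32.97 tcp [0.4941 0.1585 0.066 ] xang -162.0 tilt [-0.0013 -0.0001] F [ 0.3  0.2 -2.4] gap 0.0186 q6 -0.16
[ 0.02567209  0.01426721 -0.02584066]
0.10665786784740758
0.6666666666666666 [-0.05   0.179]
1.3333333333333333 [-0.088  0.361]
2.0 [-0.113  0.546]
2.6666666666666665 [-0.125  0.732]
3.3333333333333335 [-0.124  0.918]
4.0 [-0.111  1.103]
4.666666666666667 [-0.084  1.287]
5.333333333333333 [-0.044  1.469]
6.0 [0.008 1.648]
6.666666666666667 [0.072 1.823]
7.333333333333333 [0.149 1.992]
8.0 [0.237 2.156]
8.666666666666666 [0.336 2.313]
9.333333333333334 [0.447 2.463]
```

Spanner seated without force. Turning it clockwise about the nut's axis in two stages.

Emit:
jog_arm:
  rows:
    - [-0.03,0.09,0,0,0,-0.33]
    - [-0.05,0.18,0,0,0,-0.67]
    - [-0.07,0.27,0,0,0,-1]
    - [-0.088,0.36,0,0,0,-1.33]
    - [-0.1,0.45,0,0,0,-1.67]
    - [-0.113,0.546,0,0,0,-2]
    - [-0.12,0.64,0,0,0,-2.33]
    - [-0.125,0.73,0,0,0,-2.67]
    - [-0.125,0.82,0,0,0,-3]
    - [-0.124,0.92,0,0,0,-3.33]
    - [-0.12,1.01,0,0,0,-3.67]
    - [-0.111,1.1,0,0,0,-4]

```text
clock: 33.97
tcp_pos: [0.4917, 0.201, 0.0669]
orientation: [0.001, 0.053, 0.999, -0.002]
wrist_force: [3.5, -7.4, -3.9]
finger_gap: 0.0185
grip_force: 99.2
```

```bash
python3 -c "
from h import *
s,M=st();print(s['ft_torque'])"
```

```text
t 33.97 tcp [0.4917 0.201  0.0669] xang 173.9 tilt [ 0.0027 -0.004 ] F [ 3.5 -7.4 -3.9] gap 0.0185 q6 0.35
[-1.33830888 -0.62369628  0.51205592]
```

Emit:
jog_arm:
  rows:
    - [0.01,0.09,0,0,0,-0.33]
    - [0.027,0.18,0,0,0,-0.67]
    - [0.045,0.28,0,0,0,-1]
    - [0.067,0.37,0,0,0,-1.33]
    - [0.09,0.46,0,0,0,-1.67]
    - [0.12,0.545,0,0,0,-2]
    - [0.15,0.63,0,0,0,-2.33]
    - [0.18,0.72,0,0,0,-2.67]
    - [0.18,0.72,0,0,0,-2.67]

```text
clock: 34.72
tcp_pos: [0.4986, 0.2298, 0.0667]
orientation: [0.001, 0.192, 0.981, -0.002]
wrist_force: [2.6, -6.9, -3.3]
finger_gap: 0.0187
grip_force: 99.2
```

```bash
python3 -c "
from h import *
s,M=st();print(s['ft_torque'])"
```

```text
t 34.72 tcp [0.4986 0.2298 0.0667] xang 157.9 tilt [ 0.002  -0.0044] F [ 2.6 -6.9 -3.3] gap 0.0187 q6 0.67
[-1.4764503  -0.62966741  0.40046589]
```

Emit:
jog_arm:
  rows:
    - [0.02,0.045,0,0,0,-0.17]
    - [0.037,0.087,0,0,0,-0.33]
    - [0.056,0.13,0,0,0,-0.5]
    - [0.075,0.17,0,0,0,-0.67]
    - [0.095,0.21,0,0,0,-0.83]
    - [0.095,0.21,0,0,0,-0.83]

```text
clock: 35.22
tcp_pos: [0.5022, 0.2378, 0.0666]
orientation: [0.001, 0.234, 0.972, -0.002]
wrist_force: [2.8, -7.3, -2.9]
finger_gap: 0.0187
grip_force: 99.3
```

```bash
python3 -c "
from h import *
s,M=st();print(s['ft_torque'])"
```

```text
t 35.22 tcp [0.5022 0.2378 0.0666] xang 153.0 tilt [ 0.0016 -0.0046] F [ 2.8 -7.3 -2.9] gap 0.0187 q6 0.77
[-1.56557683 -0.45693624  0.55119042]
```

Emit:
jog_arm:
  rows:
    - [0.02,0.04,0,0,0,-0.17]
    - [0.042,0.08,0,0,0,-0.33]
    - [0.064,0.12,0,0,0,-0.5]
    - [0.085,0.155,0,0,0,-0.67]
    - [0.108,0.195,0,0,0,-0.83]
    - [0.108,0.195,0,0,0,-0.83]

```text
clock: 35.72
tcp_pos: [0.5059, 0.2452, 0.0663]
orientation: [0.001, 0.276, 0.961, -0.003]
wrist_force: [3.3, -8.9, -3.5]
finger_gap: 0.0186
grip_force: 99.6
```

Run:
```python
from nut import *
s,M=st();print(s['ft_torque'])
S=cam('scene','s11');D=cam('side','d11')
t=s['tcp_pos'];z=t[2]+.0075
for ang in (-32,):
  a=np.radians(ang); d=np.array([np.cos(a),np.sin(a)]);n=np.array([-d[1],d[0]])
  g=cv2.cvtColor(S['pixels'],cv2.COLOR_RGB2GRAY).astype(int)
  for k in (-.12,-.09,-.06,.08,.11,.12):
    q=[proj(S,[*(t[:2]+k*d+w*n),z]) for w in np.arange(-.045,.046,.003)]
    print(k,[int(g[int(round(p[1])),int(round(p[0]))]) for p in q])
```

```text
t 35.72 tcp [0.5059 0.2452 0.0663] xang 148.0 tilt [ 0.0004 -0.0056] F [ 3.3 -8.9 -3.5] gap 0.0186 q6 0.87
[-1.8321603  -0.37184648  0.84332244]
-0.12 [77, 113, 121, 121, 95, 78, 73, 73, 68, 68, 68, 68, 82, 132, 159, 220, 220, 201, 201, 154, 128, 130, 130, 131, 131, 131, 131, 131, 131, 127, 127]
-0.09 [67, 69, 69, 68, 68, 85, 85, 110, 101, 78, 69, 69, 67, 67, 74, 118, 188, 220, 220, 139, 117, 115, 129, 129, 131, 153, 153, 168, 213, 214, 214]
-0.06 [80, 88, 94, 75, 68, 68, 69, 69, 69, 68, 68, 69, 69, 68, 68, 69, 80, 89, 99, 116, 116, 126, 190, 209, 216, 216, 215, 215, 214, 214, 215]
0.08 [216, 217, 216, 213, 219, 222, 228, 207, 207, 178, 202, 212, 173, 193, 215, 220, 220, 220, 221, 221, 197, 197, 169, 211, 213, 210, 159, 126, 119, 105, 105]
0.11 [206, 213, 214, 214, 217, 233, 228, 228, 230, 229, 222, 222, 151, 132, 121, 193, 188, 209, 214, 214, 210, 209, 146, 152, 152, 224, 231, 197, 147, 114, 114]
0.12 [214, 209, 208, 200, 220, 226, 226, 230, 215, 169, 169, 211, 193, 214, 190, 218, 227, 219, 206, 140, 139, 117, 123, 123, 193, 223, 231, 203, 203, 125, 141]
```

Emit:
jog_arm:
  rows:
    - [0.025,0.035,0,0,0,-0.17]
    - [0.05,0.073,0,0,0,-0.33]
    - [0.074,0.11,0,0,0,-0.5]
    - [0.1,0.145,0,0,0,-0.67]
    - [0.1,0.145,0,0,0,-0.67]

```text
clock: 36.23
tcp_pos: [0.5086, 0.2506, 0.0659]
orientation: [0.0, 0.309, 0.951, -0.003]
wrist_force: [-0.6, -10.3, -2.5]
finger_gap: 0.0186
grip_force: 100.4
```

```bash
python3 -c "
from h import *
s,M=st();print(s['ft_torque']);r=s['tcp_pos'][:2]-[.5957,.191];F=s['wrist_force'];print(np.linalg.norm(r),r[0]*F[1]-r[1]*F[0]+s['ft_torque'][2])"
```

```text
t 36.23 tcp [0.5086 0.2506 0.0659] xang 144.1 tilt [-0.0019 -0.0066] F [ -0.6 -10.3  -2.5] gap 0.0186 q6 0.95
[-2.04982349  0.08688328  1.30822307]
0.10552235842752229 2.24425861505549
```

Emit:
jog_arm:
  rows:
    - [-0.05,-0.08,0,0,0,0.35]
    - [-0.1,-0.16,0,0,0,0.7]
    - [-0.15,-0.25,0,0,0,1.1]
    - [-0.21,-0.36,0,0,0,1.5]
    - [-0.21,-0.36,0,0,0,1.5]
    - [-0.21,-0.36,0,0,0,1.5]

```text
clock: 36.73
tcp_pos: [0.5019, 0.2391, 0.0669]
orientation: [0.001, 0.234, 0.972, 0.0]
wrist_force: [1.5, -0.5, -3.9]
finger_gap: 0.0184
grip_force: 99.2
```

```bash
python3 -c "
from h import *
s,M=st();print(s['ft_torque']);r=s['tcp_pos'][:2]-[.5957,.191];F=s['wrist_force'];print(np.linalg.norm(r),r[0]*F[1]-r[1]*F[0]+s['ft_torque'][2])"
```

```text
t 36.73 tcp [0.5019 0.2391 0.0669] xang 152.9 tilt [0.0015 0.0003] F [ 1.5 -0.5 -3.9] gap 0.0184 q6 0.77
[-0.05859275 -0.31783152  0.06648704]
0.10540167104369778 0.04197735539692635
```

Emit:
jog_arm:
  rows:
    - [0,0,0.4,0,0,0]
    - [0,0,0.9,0,0,0]
    - [0,0,1.6,0,0,0]
    - [0,0,2.3,0,0,0]
    - [0,0,3,0,0,0]
    - [0,0,3,0,0,0]

```text
clock: 37.23
tcp_pos: [0.5039, 0.2403, 0.1926]
orientation: [0.004, 0.234, 0.972, 0.002]
wrist_force: [1.7, 1.1, -2.5]
finger_gap: 0.0187
grip_force: 98.8
```

Emit:
jog_arm:
  rows:
    - [0.4,-0.6,0,0,0,0]
    - [0.8,-1.2,0,0,0,0]
    - [1.3,-1.9,0,0,0,0]
    - [1.75,-2.6,0,0,0,0]
    - [2.2,-3.3,0,0,0,0]
    - [2.6,-3.9,0,0,0,0]
    - [2.95,-4.35,0,0,0,0]
    - [2.95,-4.35,0,0,0,0]
    - [2.95,-4.35,0,0,0,0]
    - [2.95,-4.35,0,0,0,0]

```text
clock: 38.07
tcp_pos: [0.6183, 0.0655, 0.1855]
orientation: [-0.001, 0.234, 0.972, 0.0]
wrist_force: [-0.6, -0.1, -4.1]
finger_gap: 0.0183
grip_force: 98.7
```

Run:
```python
from nut import *
st(); c=cam('wrist','w12'); print(proj(c,[.5957,.191,.08]), np.round(c['cam_to_world'][:3,3],3))
nut(c,(.5957,.191,.08))
```

```text
t 38.07 tcp [0.6183 0.0655 0.1855] xang 153.0 tilt [-0.0022  0.0007] F [-0.6 -0.1 -4.1] gap 0.0183 q6 0.45
[451.57632508 102.6840698 ] [0.544 0.104 0.328]
hull C [0.5948 0.1876] r 0.0279 corners px [[479, 115], [454, 135], [422, 123], [414, 93], [436, 74], [453, 71], [479, 81]] ang [  45.1   -6.9  -77.8 -133.7 -179.6  149.7   99.8] mod60 [45.1 53.1 42.2 46.3  0.4 29.7 39.8] rad [0.0278 0.0258 0.0233 0.0278 0.0244 0.0238 0.0278]
```

The nut's corners now sit at about 45° mod 60, against 44.4° expected at the stop, so it is tight. Carrying the spanner to the mat.

Emit:
jog_arm:
  rows:
    - [-0.3,-0.7,0,0,0,0.5]
    - [-0.65,-1.5,0,0,0,1]
    - [-1.05,-2.4,0,0,0,1.5]
    - [-1.45,-3.3,0,0,0,2]
    - [-1.85,-4.2,0,0,0,2.5]
    - [-2.25,-5.1,0,0,0,3]
    - [-2.65,-6,0,0,0,3.5]
    - [-3.05,-6.9,0,0,0,4]
    - [-3.45,-7.8,0,0,0,4.5]
    - [-3.85,-8.7,0,0,0,5]
    - [-4.25,-9.6,0,0,0,5.5]
    - [-4.6,-10.4,0,0,0,6]

```text
clock: 39.12
tcp_pos: [0.4342, -0.3515, 0.1868]
orientation: [0.0, -0.08, 0.997, -0.0]
wrist_force: [0.6, -0.8, -2.8]
finger_gap: 0.0181
grip_force: 98.8
```

Emit:
jog_arm:
  rows:
    - [-0.23,-0.54,0,0,0,0]
    - [-0.23,-0.54,0,0,0,0]
    - [-0.23,-0.54,-0.8,0,0,0]
    - [-0.23,-0.54,-1.6,0,0,0]
    - [-0.23,-0.54,-2.4,0,0,0]
    - [-0.23,-0.54,-3,0,0,0]
    - [-0.23,-0.54,-3,0,0,0]
    - [-0.23,-0.54,-3,0,0,0]

```text
clock: 39.78
tcp_pos: [0.4255, -0.3701, 0.0657]
orientation: [-0.001, -0.079, 0.997, 0.002]
wrist_force: [0.4, 0.4, -3.4]
finger_gap: 0.0184
grip_force: 98.9
```

Run:
```python
from h import *
s,M=st(); c=cam('wrist','w13'); D=cam('side','d13')
m=cv2.inRange(cv2.cvtColor(D['pixels'],cv2.COLOR_RGB2GRAY),0,45); m[:145]=0;m[180:]=0;m[:,:325]=0;m[:,400:]=0
ys,xs=np.nonzero(m);print(xs.min(),xs.max(),ys.min(),ys.max())
```

```text
t 39.78 tcp [ 0.4255 -0.3701  0.0657] xang -170.9 tilt [-0.0023  0.0031] F [ 0.4  0.4 -3.4] gap 0.0184 q6 -1.02
331 392 145 172
```

Emit:
jog_arm:
  rows:
    - [0,0,-0.5,0,0,0]
    - [0,0,-0.9,0,0,0]
    - [0,0,-1.2,0,0,0]
    - [0,0,-1.35,0,0,0]
    - [0,0,-1.42,0,0,0]
    - [0,0,-1.42,0,0,0]
    - [0,0,-1.42,0,0,0]

```text
clock: 40.47
tcp_pos: [0.4268, -0.3733, 0.0112]
orientation: [0.001, -0.079, 0.997, -0.001]
wrist_force: [0.4, 0.5, -1.7]
finger_gap: 0.0181
grip_force: 99.1
```

Emit:
jog_arm:
  rows:
    - [0,0,0,0,0,0]
    - [0,0,0,0,0,0]
    - [0,0,0,0,0,0]
    - [0,0,0,0,0,0]
    - [0,0,0,0,0,0]
    - [0,0,0,0,0,0]
    - [0,0,0.5,0,0,0]
    - [0,0,1.3,0,0,0]
    - [0,0,2.1,0,0,0]
    - [0,0,2.9,0,0,0]
    - [0,0,3.7,0,0,0]
    - [0,0,4.5,0,0,0]
  jaw: -1

```text
clock: 41.47
tcp_pos: [0.4257, -0.3723, 0.1913]
orientation: [-0.0, -0.079, 0.997, 0.0]
wrist_force: [-0.3, 0.1, -0.6]
finger_gap: 0.0856
grip_force: 0.0
```

Run:
```python
from h import *
s,M=st(); D=cam('side');S=cam('scene');c=cam('wrist','w14')
# spanner brightness across handle in side & wrist at expected pose
a=np.radians(9.1);d=np.array([np.cos(a),np.sin(a)]);n=np.array([-d[1],d[0]]);m=np.array([.4265,-.370])
for nm,cc in (('wrist',c),('side',D)):
  g=cv2.cvtColor(cc['pixels'],cv2.COLOR_RGB2GRAY).astype(int)
  for k in (-.08,-.04,0,.04):
    q=[proj(cc,[*(m+k*d+w*n),.016]) for w in np.arange(-.03,.031,.003)]
    print(nm,k,[int(g[int(round(p[1])),int(round(p[0]))]) if 0<=p[1]<399 and 0<=p[0]<639 else -1 for p in q])
# ball: dark blob in both views
for nm,cc,e in (('side',D,(273,277)),('scene',S,(424,212))):
    g=cv2.cvtColor(cc['pixels'],cv2.COLOR_RGB2GRAY); u,v=e
    mm=(g[v-12:v+13,u-12:u+13]<60).astype(np.uint8); nn,l,st_,ce=cv2.connectedComponentsWithStats(mm)
    k=1+np.argmax(st_[1:,4]); print(nm,st_[k],ce[k]+[u-12,v-12]); 
    if nm=='side': p1=ce[k]+[u-12,v-12]
    else: print(tri(D,p1,S,ce[k]+[u-12,v-12]))
```

```text
t 41.47 tcp [ 0.4257 -0.3723  0.1913] xang -171.0 tilt [-0.      0.0001] F [-0.3  0.1 -0.6] gap 0.0856 q6 -1.02
wrist -0.08 [45, 45, 47, 46, 49, 158, 252, 253, 253, 253, 252, 252, 214, 40, 38, 38, 37, 34, 37, 40, 38]
wrist -0.04 [38, 39, 41, 38, 37, 59, 231, 239, 237, 236, 237, 235, 228, 59, 38, 40, 37, 37, 36, 38, 39]
wrist 0 [36, 39, 37, 42, 35, 63, 198, 232, 230, 230, 229, 231, 225, 61, 35, 36, 37, 36, 41, 39, 36]
wrist 0.04 [29, 25, 23, 28, 26, 31, 130, 153, 150, 151, 150, 152, 141, 72, 24, 23, 25, 29, 23, 27, 24]
side -0.08 [30, 52, 52, 52, 138, 138, 203, 203, 203, 219, 219, 162, 162, 96, 96, 96, 77, 77, 52, 52, 52]
side -0.04 [32, 32, 52, 52, 141, 141, 141, 182, 191, 187, 187, 187, 145, 145, 87, 87, 87, 65, 65, 34, 34]
side 0 [31, 31, 31, 51, 51, 142, 142, 142, 178, 178, 178, 175, 175, 136, 136, 88, 88, 62, 62, 62, 34]
side 0.04 [37, 28, 28, 36, 36, 36, 88, 88, 108, 108, 108, 108, 108, 92, 92, 92, 87, 87, 64, 64, 64]
side [  1   3  24  15 130] [272.79230769 274.27692308]Traceback (most recent call last):
  File "<stdin>", line 14, in <module>
    return _wrapfunc(a, 'argmax', axis=axis, out=out, **kwds)
    return bound(*args, **kwds)
ValueError: attempt to get argmax of an empty sequence
```

The spanner lies on the mat at mat-centred (−13, 0) mm, aligned at about 9°. Next the brass valve, with closed fingers pushing its ball towards +x.

Emit:
jog_arm:
  rows:
    - [0.12,0.95,0,0,0,0]
    - [0.24,1.9,0,0,0,0]
    - [0.36,2.85,0,0,0,0]
    - [0.48,3.8,0,0,0,0]
    - [0.6,4.75,0,0,0,0]
    - [0.72,5.7,0,0,0,0]
    - [0.84,6.65,0,0,0,0]
    - [0.96,7.6,0,0,0,0]
    - [1.1,8.55,0,0,0,0]
    - [1.2,9.5,0,0,0,0]
    - [1.3,10.45,0,0,0,0]
    - [1.4,11.4,0,0,0,0]
  jaw: 1
  force: 40

```text
clock: 42.62
tcp_pos: [0.4809, 0.0853, 0.1884]
orientation: [-0.001, -0.079, 0.997, 0.0]
wrist_force: [1.0, -0.7, -0.0]
finger_gap: -0.0001
grip_force: 0.0
```

Emit:
jog_arm:
  rows:
    - [0.15,0.95,0,0,0,0]
    - [0.3,1.9,0,0,0,0]
    - [0.4,2.85,0,0,0,0]
    - [0.55,3.8,0,0,0,0]
    - [0.65,4.75,0,0,0,0]
    - [0.8,5.7,0,0,0,0]
    - [0.96,6.75,0,0,0,0]
    - [0.96,6.75,0,0,0,0]
    - [0.96,6.75,0,0,0,0]
    - [0.96,6.75,0,0,0,0]

```text
clock: 43.45
tcp_pos: [0.5193, 0.3531, 0.188]
orientation: [-0.001, -0.079, 0.997, -0.001]
wrist_force: [0.2, 0.2, -0.6]
finger_gap: 0.0005
grip_force: 0.0
```

Run:
```python
from h import *
s,M=st(); c=cam('wrist','w15'); S=cam('scene'); D=cam('side')
for nm,cc in (('wrist',c),('scene',S),('side',D)):
    u,v=proj(cc,[.582,.3535,.0935]).astype(int); print(nm,u,v)
    h=cv2.cvtColor(cc['pixels'],cv2.COLOR_RGB2GRAY)
    R=25 if nm=='wrist' else 12
    if 0<=v<400:
        y0,x0=max(v-R,0),u-R; mm=(h[y0:v+R+1,x0:u+R+1]<70).astype(np.uint8); nn,l,t,ce=cv2.connectedComponentsWithStats(mm)
        for k in range(1,nn): 
            if t[k][4]>15: print(t[k],ce[k]+[x0,y0], onz(cc,*(ce[k]+[x0,y0]),.094).round(4))
```

```text
t 43.45 tcp [0.5193 0.3531 0.188 ] xang -170.9 tilt [-0.0027 -0.0017] F [ 0.2  0.2 -0.6] gap 0.0005 q6 0.31
wrist 310 265
[   1    3   50   48 1205] [310.27717842 271.32365145] [0.5876 0.3541 0.094 ]
scene 424 211
[ 9 10  6  6 17] [423.41176471 212.17647059] [0.5848 0.3514 0.094 ]
side 272 276
[  2   4  23  15 138] [272.60869565 274.20289855] [0.5844 0.3456 0.094 ]
```

Emit:
jog_arm:
  rows:
    - [0,0,-0.8,0,0,0]
    - [0,0,-1.6,0,0,0]
    - [0,0,-2.4,0,0,0]
    - [0,0,-2.75,0,0,0]
    - [0,0,-2.75,0,0,0]
    - [0.4,0,-2.75,0,0,0]
    - [0.8,0,-2.75,0,0,0]
    - [1.1,0,-2.75,0,0,0]
    - [1.4,0,-2.75,0,0,0]
    - [1.7,0,-2.75,0,0,0]
    - [2,0,-2.75,0,0,0]
    - [2,0,-2.75,0,0,0]

```text
clock: 44.6
tcp_pos: [0.6035, 0.3525, 0.0819]
orientation: [0.002, -0.077, 0.997, 0.001]
wrist_force: [0.3, -0.1, 0.4]
finger_gap: -0.0002
grip_force: 0.0
```

Emit:
jog_arm:
  rows:
    - [0.2,0,0,0,0,0]
    - [0.35,0,0,0,0,0]
    - [0.5,0,0,0,0,0]
    - [0.5,0,0,0,0,0]

```text
clock: 44.93
tcp_pos: [0.6214, 0.3533, 0.0799]
orientation: [0.0, -0.078, 0.997, 0.0]
wrist_force: [0.2, 1.1, -0.4]
finger_gap: 0.0003
grip_force: 0.0
```

Run:
```python
from h import *
s,M=st(); print(s['joint_pos'].round(2))
```

```text
t 44.93 tcp [0.6214 0.3533 0.0799] xang -171.0 tilt [0.0008 0.0004] F [ 0.2  1.1 -0.4] gap 0.0003 q6 0.25
[0.4  0.65 0.21 1.13 0.   0.25]
```

Push on in small steps until the stop shows in the force.

Emit:
jog_arm:
  rows:
    - [0.1,0,0,0,0,0]
    - [0.2,0,0,0,0,0]
    - [0.3,0,0,0,0,0]
    - [0.3,0,0,0,0,0]
    - [0.3,0,0,0,0,0]

```text
clock: 45.35
tcp_pos: [0.6305, 0.3533, 0.0791]
orientation: [-0.002, -0.079, 0.997, -0.0]
wrist_force: [-5.1, -1.1, 1.6]
finger_gap: 0.0002
grip_force: 2.6
```

Run:
```python
from h import *
s,M=st(); S=cam('scene'); D=cam('side','d16')
# candidate ball positions along its arc: darkness in the side and scene views
hx=.6155
for a in np.arange(-.1,.61,.1):
    P=[hx+.08*np.sin(a),.3525,.022+.08*np.cos(a)]
    r=[]
    for c in (S,D):
        u,v=proj(c,P).round().astype(int); g=cv2.cvtColor(c['pixels'],cv2.COLOR_RGB2GRAY); r.append((u,v,round(float(g[v-2:v+3,u-2:u+3].mean()))))
    print(round(a,1),r)
```

```text
t 45.35 tcp [0.6305 0.3533 0.0791] xang -171.0 tilt [-0.0039 -0.0007] F [-5.1 -1.1  1.6] gap 0.0002 q6 0.24
-0.1 [(np.int64(424), np.int64(214), 69), (np.int64(261), np.int64(272), 199)]
0.0 [(np.int64(424), np.int64(216), 79), (np.int64(258), np.int64(272), 176)]
0.1 [(np.int64(424), np.int64(218), 93), (np.int64(254), np.int64(271), 47)]
0.2 [(np.int64(424), np.int64(219), 98), (np.int64(251), np.int64(271), 22)]
0.3 [(np.int64(424), np.int64(222), 88), (np.int64(248), np.int64(271), 33)]
0.4 [(np.int64(424), np.int64(224), 73), (np.int64(244), np.int64(272), 29)]
0.5 [(np.int64(423), np.int64(226), 65), (np.int64(241), np.int64(273), 18)]
0.6 [(np.int64(423), np.int64(229), 70), (np.int64(238), np.int64(274), 31)]
```

A −5 N reaction means the lever is at its stop, with the ball about 0.5 rad past vertical. Backing off, rising clear, and running a final check.

Emit:
jog_arm:
  rows:
    - [-0.5,0,0,0,0,0]
    - [-1.2,0,0,0,0,0]
    - [-2,0,0,0,0,0]
    - [-2.5,0,0.8,0,0,0]
    - [-2.5,0,1.8,0,0,0]
    - [-2.5,0,2.8,0,0,0]
    - [-2.5,0,3.8,0,0,0]
    - [-2.5,0,3.8,0,0,0]
    - [-2.5,0,3.8,0,0,0]
    - [-2.5,0,3.8,0,0,0]

```text
clock: 46.28
tcp_pos: [0.5327, 0.3536, 0.2319]
orientation: [0.001, -0.079, 0.997, 0.0]
wrist_force: [-0.3, -0.3, 0.7]
finger_gap: 0.0001
grip_force: 0.0
```

Run:
```python
from h import *
s,M=st(); S=cam('scene'); D=cam('side','d17'); w=cam('wrist')
gd=cv2.cvtColor(D['pixels'],cv2.COLOR_RGB2GRAY)
m=(gd[258:290,225:290]<50).astype(np.uint8);n,l,t,ce=cv2.connectedComponentsWithStats(m)
for k in range(1,n):
    if t[k][4]>20: print('ball side',t[k],(ce[k]+[225,258]).round(1))
for n_,P in (('A',[.6213,-.158,.119]),('B',[.6137,-.043,.119])):
    for nm,c in (('scene',S),('side',D)):
        u,v=proj(c,P).round().astype(int); print(n_,nm,u,v,cv2.cvtColor(c['pixels'],cv2.COLOR_RGB2GRAY)[v-9:v+10:2,u].tolist())
a=np.radians(9.1);d=np.array([np.cos(a),np.sin(a)]);nn=np.array([-d[1],d[0]]);q=np.array([.4265,-.370])
for k in (-.08,0): print('span',[int(gd[tuple(proj(D,[*(q+k*d+x*nn),.016])[::-1].round().astype(int))]) for x in np.arange(-.03,.031,.006)])
```

```text
t 46.28 tcp [0.5327 0.3536 0.2319] xang -171.0 tilt [0.001  0.0005] F [-0.3 -0.3  0.7] gap 0.0001 q6 0.3
ball side [11 10 11 10 82] [241.  272.6]
A scene 255 189 [219, 219, 218, 204, 184, 187, 161, 188, 171, 152]
A side 300 156 [52, 47, 48, 48, 47, 101, 106, 77, 23, 14]
B scene 292 193 [219, 219, 218, 193, 185, 188, 158, 161, 161, 153]
B side 295 175 [22, 21, 31, 26, 24, 20, 29, 26, 20, 25]
span [29, 46, 138, 208, 208, 228, 181, 95, 80, 57, 57]
span [31, 31, 65, 169, 217, 208, 214, 163, 90, 58, 34]
```

```bash
python3 -c "
from h import *
print(env.hand_in())"
```

```text
the job is handed in; nothing more can be done
None
```

I handed the job in; no verdict came back. Both cartridges are clicked home in sockets 0 and 1, the nut is spanner-tight at its stop, the spanner lies flat on the mat, and the brass valve is fully open.

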